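# Third hand at the bench shaker: hold the sample bottle against its sprung pad

## Robot

A 6-joint arm with a two-finger parallel gripper is mounted at the origin on a cart in front of the work surface, level with it; the furniture and walls round the work are solid. World frame = base frame: x ahead of the robot, y to its left, z up, the work surface at z = 0. Lengths are in m, angles in rad, forces in N, time in s.
With the tool pointing down it reaches from about 0.25 to 0.725 m from the base axis. Payload 9.7 kg.
Tool frame: the origin (TCP) lies between the finger pads; the fingertips stand 8 mm ahead of it and the grasp point (between the pads) lies 11 mm behind it; y points along the fingers, z is the direction in which the jaws open and shut, and the axes are right-handed (so a half turn about y gives the same grasp; the last joint's range is limited). The gripper opens to 85 mm and grips with 20 to 120 N. Pads are 22 mm wide; open, the fingers measure 114 mm over their backs; the gripper's body (76 mm by 85 mm) begins 54 mm behind the grasp point. The pads swing forward as they close: fully open they stand 13 mm farther back than shut.
Start: joints at [0, 0.087, 0.176, 1.66, 0, 1.571], TCP at [0.55, -0, 0.239] pointing down, gripper open.
Joint ranges: [-3.13, 3.13], [-0.85, 1.81], [-1.15, 1.24], [-2.2, 2.28], [-1.44, 1.52], [-3.14, 3.14]. Speed limits (rad/s): [2.22, 2.22, 2.57, 3.14, 3.14, 3.14].

## Interface

Orientations are given as a rotation vector (axis times angle).
In Python, from plant import bot, vision, workorder gives the robot as it stands.
- The arm moves only by the tool jog_arm, never from a script. Its argument "moves" is a list of rows, each an object with "hand": the closure, from 0 (fully open) to 1 (shut); "linear": the shift along the tool's x, y, z in m, a list of three; "rot": the turn, a rotation vector about the tool's x, y, z in degrees, a list of three. In form: [{"hand": hand, "linear": [x, y, z], "rot": [ax, ay, az]}, ...]. A call has 1 to 12 rows; each row shifts and turns the commanded pose from where the row before left it, along the tool's axes as they then stand; what a row does not reach is not made up. A row lasts 1/12 s, in which the tool goes at most 41.7 mm and 7.16 degrees, less where a joint would pass 70% of its speed; a pose out of reach is approached as far as the arm can. A call is refused whole if a number of a shift passes 0.0417 or a number of a turn 7.16, either way. A call with a gripper value outside its range is refused whole. The fingers move at their own pace and stop on an object; the grip force is fixed at half the most. Time passes only in rows, so rows that do not move let the fingers close. It gives the time, the measured TCP pose, the force and the opening at its end, in the units of the state.
- bot.get_obs(): the state, without advancing time (a new reading comes with each control period).
- vision.snapshot(name): name is "scene" or "side" or "wrist"; returns a dict with "img" (400x640x3 uint8, blue, green, red), "camera_matrix" (3x3 intrinsics, pixels), "pose" (4x4, takes a point from camera to world coordinates). Camera axes: x right, y up, looking along -z (the intrinsics and any distortion apply to the point x, -y, -z); pixel columns grow to the right and rows downward; lengths in m; the calibration is good to about 2 mm. A picture is of the moment at which its call begins. There is no depth.
- workorder.sign_off(): hands the job in, once; it reports no verdict.
The state is a dict: "time": time; "qpos": joint angles; "joint_velocities": joint speeds; "tau": joint torques, N m; "eef_pos": TCP position; "ee_rot": TCP orientation; "force": force on the tool from outside, world axes, zero at the start; "wrist_torque": the same for the moment, N m; "width": opening from 0.0 (shut) to 1.0 (fully open).
Only numpy, scipy, OpenCV 4.12 (cv2) and the standard library are available. Lean on these libraries where they do the work, as an engineer would, in place of code of your own. Each camera call takes 0.05 s, during which the arm holds its last target.

## Task

Take the larger of the two white sample bottles, lay it on its side in the V trough on top of the bench shaker with its base towards the sprung end pad, and push it along the trough so that its base presses the pad about half way in (8 mm, about 8 N), never driving the pad right to its end stop. Keep the bottle lying in the trough and keep up that steady push: the program finishes while still holding it there, so that a colleague can bolt the strap over it. Leave the smaller bottle and the flask standing where they are.

Things in the scene. Friction and masses are not known exactly. Their poses are not given: they have to be found in the camera images.
- sample_21: the larger white sample bottle with black screw cap, 42 mm diameter, 93 mm tall, about 0.12 kg, standing upright at the start. Straight body from the base up to 75 mm, then shoulder and cap (32 mm diameter). Origin: centre of the base; z runs along its axis from base to cap. It stands to the right of the shaker; which of the two bottle places it has varies
- bottle_mid (a point): point on the axis of the larger bottle, 45 mm from its base (axes as the bottle's)
- sample_20: the smaller white sample bottle, 37 mm diameter, 81 mm tall, otherwise alike; a bystander. Origin: centre of its base, z up
- flask_25: small volumetric flask, 41 mm diameter, 123 mm tall, standing behind the bottles; a bystander. Origin: centre of its base, z up
- shaker: bench shaker fixed to the bench, 150 x 210 mm, its platform 63 mm above the bench. Origin: centre of its underside on the bench; x across (control panel on the -x side), y along the trough towards the end pad, z up. On the platform: the grey plastic V trough; the pad's grey housing, 40 mm wide and up to 118 mm above the bench, y from 72 to 98 mm; two 3 mm radius studs for the strap at x = +-40 mm, y = 44 mm, ending 84 mm above the bench. Otherwise clear of the trough
- trough_mid (a point): point on the axis that the larger bottle has when it lies in the trough, 105 mm above the bench, over the shaker's origin; axes as the shaker's (y along the trough towards the pad). The trough runs from y = -32 to +38 mm in this frame and is only 34 mm wide, its upper edges 13 mm below this axis, so fingers at the bottle's sides pass outside it; the platform lies 42 mm below this axis
- end_pad: sprung end pad: rubber-faced disc of 32 mm diameter, 8 mm thick, on a steel stem, centred on the trough's axis. Origin: centre of its rubber face, which looks along -y of the shaker; axes as the shaker's. Pad out: the face is at y = 47 mm in the trough_mid frame. A dark ring on the stem reaches the housing's bush when the pad is about half in
- pad_travel (a joint): how far the pad is pushed in, m: 0 fully out, 0.016 at its end stop. Spring of 1 N per mm, no preload; it pushes the bottle back out when let go
Things that resemble listed ones, but are neither listed nor needed, are in the scene too. Leave any orange look-alike of the sample_21 alone.

How it is judged:
On the way:
1. the larger bottle lies on its side in the trough, base towards the pad (angle between the z axis of sample_21 and the y axis of trough_mid, either way round below 0.12 rad and y of sample_21 in the frame of trough_mid above 0.02 m and x of bottle_mid in the frame of trough_mid between -0.005 and 0.005 m and z of bottle_mid in the frame of trough_mid between -0.005 and 0.005 m), for 0.2 s.
At the end, for the whole second after the job is handed in: Through the last second the larger bottle lies in the trough (axis within 4 mm of the trough's axis and 0.10 rad of its direction), its base square on the end pad and within 6 mm of its centre, still, with the pad pushed in 5.5 to 10.5 mm by 5 to 11.5 N: the robot is still holding it there (angle between the z axis of sample_21 and the y axis of trough_mid, either way round below 0.1 rad and x of bottle_mid in the frame of trough_mid between -0.004 and 0.004 m and z of bottle_mid in the frame of trough_mid between -0.004 and 0.004 m and contact force between sample_21 and end_pad between 5 and 11.5 N and value of joint pad_travel between 0.0055 and 0.0105 m and distance between sample_21 and end_pad below 0.006 m and linear speed of sample_21 below 0.01 m/s); the arm keeps its last pose, push and grip.
It fails at once if the pad is driven to its end stop (beyond 14.5 mm of its 16 mm) (value of joint pad_travel above 0.0145 m).
It fails at once if the smaller bottle or the flask is knocked over or moved more than 40 mm (angle between any of sample_20, flask_25's own z axis and vertical above 0.5 rad or distance of any of sample_20, flask_25 from where it was at the start of the episode above 0.04 m).
It also fails if it takes over 45 s, if anything falls off the work surface, if the arm or the gripper's body presses on something with over 40 N, if the wrist force passes 120 N, or if a joint passes its speed limit or range.

## Working session

There is one attempt and no reset: what is moved stays moved. The work goes in short steps, Python scripts to look and compute and a tool call to move; the robot and the scene stay as the last step left them, time stands still between calls to the robot, and variables do not carry over. Pictures are saved under pics/ and viewed, and the job is handed in when it is done.

Besides the shell and the picture viewer there is one more tool, called after "Emit:" in YAML: its name, and indented under it one key for each argument. jog_arm: Moves the arm, as the interface text tells. Its arguments: {"type":"object","properties":{"moves":{"type":"array"}},"required":["moves"]}

```bash
ls; mkdir -p pics; python3 - <<'E'
from plant import bot, vision, workorder
import cv2,numpy as np
o=bot.get_obs();print(o)
for n in ["scene","side","wrist"]:
    s=vision.snapshot(n);cv2.imwrite(f"pics/{n}0.png",s["img"]);print(n,s["camera_matrix"].tolist(),np.round(s["pose"],4).tolist(),[k for k in s])
    np.savez(f"{n}0.npz",**{k:v for k,v in s.items() if k in("img","camera_matrix","pose")})
E
```

```text
pics
{'time': 0.0, 'qpos': array([-4.72607901e-05,  8.75191227e-02,  1.75107168e-01,  1.65976550e+00,
        2.88389507e-06,  1.57079130e+00]), 'joint_velocities': array([-0.00194229, -0.00115471, -0.00026739,  0.00081284, -0.0012062 ,
       -0.00019193]), 'tau': array([ 7.68234549e-04, -5.20392072e+01,  4.64802504e+01,  1.63646933e-02,
        2.23589603e-05, -6.77332673e-05]), 'eef_pos': array([ 5.49791349e-01, -2.51847346e-05,  2.38536745e-01]), 'ee_rot': array([-1.21019446,  1.21024907, -1.20857521]), 'force': array([ 0.38688637, -0.69984395,  0.71422786]), 'wrist_torque': array([-0.01313239, -0.04070849,  0.00144899]), 'width': 0.9964088903321516}
scene [[379.97034163177227, 0.0, 322.4163658852045], [0.0, 379.97034163177227, 197.93610404454435], [0.0, 0.0, 1.0]] [[-0.806, 0.273, -0.5252, 0.0766], [-0.5919, -0.3711, 0.7155, 0.574], [0.0005, 0.8876, 0.4607, 0.4991], [0.0, 0.0, 0.0, 1.0]] ['img', 'camera_matrix', 'pose']
side [[467.77255579857376, 0.0, 323.3307212822392], [0.0, 467.77255579857376, 201.32546456304217], [0.0, 0.0, 1.0]] [[-0.9987, 0.0244, -0.0436, 0.4987], [-0.0487, -0.6694, 0.7413, 0.7171], [-0.0111, 0.7425, 0.6698, 0.7828], [0.0, 0.0, 0.0, 1.0]] ['img', 'camera_matrix', 'pose']
wrist [[286.4920636811777, 0.0, 316.1033192177304], [0.0, 286.4920636811777, 199.00991351793098], [0.0, 0.0, 1.0]] [[1.0, -0.0002, 0.0012, 0.5505], [-0.0001, 0.9628, 0.2702, 0.0683], [-0.0012, -0.2702, 0.9628, 0.3731], [0.0, 0.0, 0.0, 1.0]] ['img', 'camera_matrix', 'pose']
```

View pics/scene0.png

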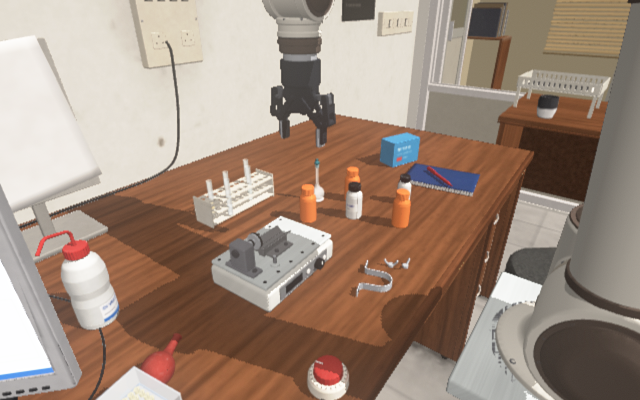

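View pics/side0.png

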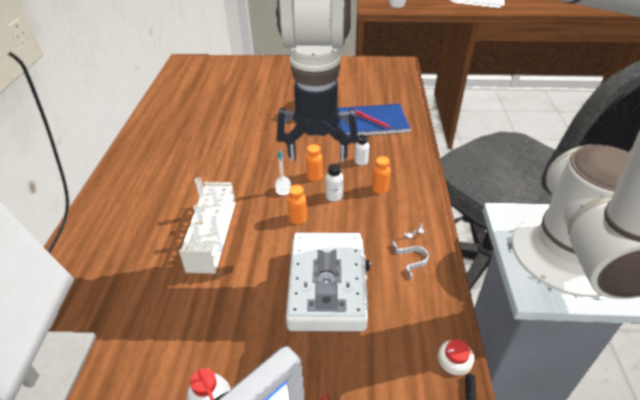

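View pics/wrist0.png

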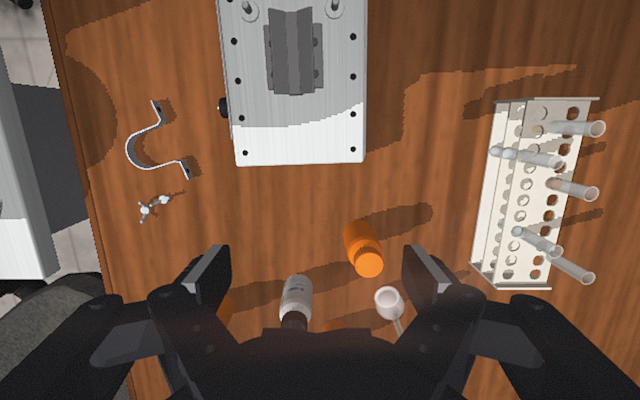

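```bash
python3 - <<'E'
import cv2,numpy as np
a=np.load("scene0.npz")["img"];b=np.load("side0.npz")["img"]
c1=cv2.resize(a[150:300,200:430],None,fx=3.4,fy=3.4,interpolation=cv2.INTER_CUBIC)
c2=cv2.resize(b[125:335,270:450],None,fx=2.8,fy=2.8,interpolation=cv2.INTER_CUBIC)
cv2.imwrite("pics/c1.png",c1);cv2.imwrite("pics/c2.png",c2)
E
```

```text
(no output)
```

View pics/c1.png

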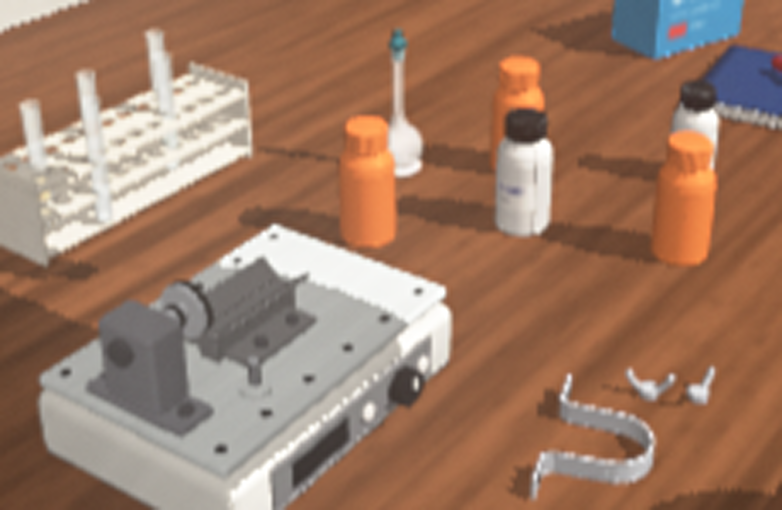

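View pics/c2.png

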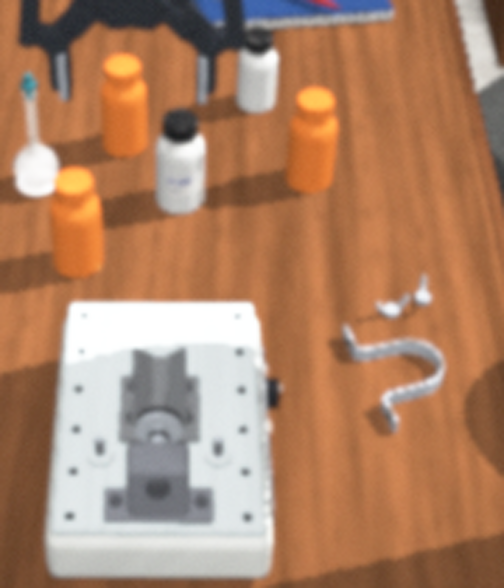

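```bash
cat > h.py <<'E'
import numpy as np,cv2
def load(f):
    d=np.load(f);return d["img"],d["camera_matrix"],d["pose"]
def ray(K,T,u,v):
    d=np.array([(u-K[0,2])/K[0,0],-(v-K[1,2])/K[1,1],-1.0]);return T[:3,3],T[:3,:3]@d
def onz(K,T,u,v,z):
    o,d=ray(K,T,u,v);return o+d*(z-o[2])/d[2]
def proj(K,T,p):
    c=T[:3,:3].T@(np.asarray(p,float)-T[:3,3]);return np.array([K[0,2]+K[0,0]*c[0]/-c[2],K[1,2]+K[1,1]*c[1]/c[2]])
E
python3 - <<'E'
from h import *
for f,rs in [("side0.npz",[(318,160,352,208),(350,130,376,170)]),("scene0.npz",[(340,178,366,224),(394,172,416,206)])]:
    img,K,T=load(f)
    hsv=cv2.cvtColor(img,cv2.COLOR_BGR2HSV)
    for x0,y0,x1,y1 in rs:
        h=hsv[y0:y1,x0:x1]
        m=((h[...,1]<70)&(h[...,2]>90)).astype(np.uint8)
        k=((h[...,2]<55)).astype(np.uint8)
        n,l,s,c=cv2.connectedComponentsWithStats(m)
        i=1+np.argmax(s[1:,4]);print(f,"white",s[i]+[x0,y0,0,0,0],c[i]+[x0,y0])
        mm=l==i
        rows=[(y+y0,np.where(r)[0].min()+x0,np.where(r)[0].max()+x0) for y,r in enumerate(mm) if r.any()];print(rows[::3],rows[-1])
        n,l,s,c=cv2.connectedComponentsWithStats(k);i=1+np.argmax(s[1:,4]);print("cap",s[i]+[x0,y0,0,0,0],c[i]+[x0,y0])
E
```

```text
side0.npz white [325 172  19  30 446] [334.0896861  186.87219731]
[(172, np.int64(340), np.int64(340)), (175, np.int64(326), np.int64(342)), (178, np.int64(326), np.int64(343)), (181, np.int64(326), np.int64(342)), (184, np.int64(326), np.int64(342)), (187, np.int64(326), np.int64(342)), (190, np.int64(326), np.int64(342)), (193, np.int64(326), np.int64(342)), (196, np.int64(326), np.int64(342)), (199, np.int64(328), np.int64(340))] (201, np.int64(331), np.int64(333))
cap [329 169  10   6  38] [333.13157895 171.84210526]
side0.npz white [354 141  16  24 310] [361.5483871  153.01290323]
[(141, np.int64(366), np.int64(366)), (144, np.int64(355), np.int64(369)), (147, np.int64(355), np.int64(369)), (150, np.int64(355), np.int64(369)), (153, np.int64(355), np.int64(368)), (156, np.int64(355), np.int64(368)), (159, np.int64(354), np.int64(368)), (162, np.int64(355), np.int64(367))] (164, np.int64(357), np.int64(365))
cap [350 130  15  13  57] [354.94736842 137.12280702]
scene0.npz white [346 190  17  30 438] [353.70091324 204.48173516]
[(190, np.int64(349), np.int64(360)), (193, np.int64(347), np.int64(361)), (196, np.int64(346), np.int64(362)), (199, np.int64(346), np.int64(361)), (202, np.int64(346), np.int64(361)), (205, np.int64(346), np.int64(361)), (208, np.int64(346), np.int64(361)), (211, np.int64(346), np.int64(361)), (214, np.int64(346), np.int64(361)), (217, np.int64(347), np.int64(360))] (219, np.int64(353), np.int64(355))Traceback (most recent call last):
  File "<stdin>", line 13, in <module>
    return _wrapfunc(a, 'argmax', axis=axis, out=out, **kwds)
    return bound(*args, **kwds)
ValueError: attempt to get argmax of an empty sequence
```

```bash
python3 - <<'E'
from h import *
I,K,T=load("side0.npz");I2,K2,T2=load("scene0.npz")
def est(K,T,l,r,bot,R):
    u=(l+r)/2
    p=onz(K,T,u,bot,0.0); d=p[:2]-T[:2,3]; d/=np.linalg.norm(d); c=p[:2]+R*d
    # width at mid height
    q=np.array([c[0],c[1],0.03]); dep=-(T[:3,:3].T@(q-T[:3,3]))[2]
    return c, (r-l)*dep/K[0,0]
print(est(K,T,325.5,342.8,201.7,.021), "near side")
print(est(K2,T2,345.5,361.8,219.5,.021),"near scene")
print(est(K,T,354.3,368.8,164.7,.0185),"far side")
c=est(K,T,325.5,342.8,201.7,.021)[0]
for z in (0,.045,.093,.081): print(z,proj(K,T,[*c,z]),proj(K2,T2,[*c,z]))
c=est(K,T,354.3,368.8,164.7,.0185)[0]
for z in (0,.045,.093,.081): print(z,proj(K,T,[*c,z]),proj(K2,T2,[*c,z]))
# shaker corners (side crop top plate): 
for (x,y) in [(69,304),(252,304),(50,537),(272,537)]:
    print("corner",onz(K,T,270+x/2.8,125+y/2.8,.063))
for nm,(x,y) in dict(studL=(99,443),studR=(218,443)).items(): print(nm,onz(K,T,270+x/2.8,125+y/2.8,.084))
for (x,y) in [(84,316),(237,316),(79,389),(246,389),(69,516),(247,517)]: print("hole",onz(K,T,270+x/2.8,125+y/2.8,.063))
E
python3 - <<'E'
import sys
sys.path.insert(0,'.')
E
```

```text
(array([ 0.52318287, -0.16987454]), np.float64(0.043003515278508465)) near side
(array([ 0.52041264, -0.16979412]), np.float64(0.04209784300148389)) near scene
(array([ 0.45173953, -0.32077948]), np.float64(0.03941425439088076)) far side
0 [334.18271318 196.13217185] [352.95070194 215.09484253]
0.045 [334.26317078 182.43817829] [353.60731951 199.90933631]
0.093 [334.35376286 167.01928252] [354.33917267 182.98386669]
0.081 [334.33063097 170.95636141] [354.15304633 187.28838553]
0 [361.77406418 160.6141508 ] [403.24159134 200.96676347]
0.045 [362.50683194 147.25200373] [404.85037642 186.52382061]
0.093 [363.32805605 132.27683954] [406.63819472 170.47359866]
0.081 [363.11874921 136.09358605] [406.18404189 174.55077682]
corner [0.60179529 0.02538751 0.063     ]
corner [0.46241872 0.02008864 0.063     ]
corner [0.59440337 0.23364525 0.063     ]
corner [0.45152096 0.22775237 0.063     ]
studL [0.56662219 0.17311014 0.084     ]
studR [0.48730494 0.16993189 0.084     ]
hole [0.58926951 0.03749746 0.063     ]
hole [0.4738316  0.03308623 0.063     ]
hole [0.5866937  0.10917001 0.063     ]
hole [0.46748193 0.10448226 0.063     ]
hole [0.58366737 0.21709282 0.063     ]
hole [0.46747969 0.2131059  0.063     ]
```

```bash
python3 - <<'E'
from h import *
from scipy.spatial.transform import Rotation as R
print(np.round(R.from_rotvec([-1.21019446,  1.21024907, -1.20857521]).as_matrix(),3))
I,K,T=load("side0.npz");I2,K2,T2=load("scene0.npz")
def comp(I):
    h=cv2.cvtColor(I,cv2.COLOR_BGR2HSV); m=cv2.inRange(h,(4,190,150),(16,255,255))
    n,l,s,c=cv2.connectedComponentsWithStats(m)
    return [s[i] for i in range(1,n) if s[i,4]>80]
for K_,T_,I_ in((K,T,I),(K2,T2,I2)):
    for s in comp(I_):
        u=s[0]+s[2]/2;b=s[1]+s[3]
        p=onz(K_,T_,u,b,0);d=p[:2]-T_[:2,3];d/=np.linalg.norm(d);print(s,np.round(p[:2]+.021*d,3))
# flask
p=onz(K,T,270+37/2.8,125+192/2.8,0);print("flask",p)
# scene studs/housing check
o=np.array([.528,.127]);c,s=np.cos(.037),np.sin(.037)
Rz=np.array([[c,-s],[s,c]])
def W(x,y,z): return [*(o+Rz@[x,y]),z]
for nm,p in dict(studL=W(-40,44,84),).items(): pass
for nm,q in dict(studM=(-.04,.044,.084),studP=(.04,.044,.084),c1=(-.075,-.105,.063),c2=(.075,-.105,.063),c3=(-.075,.105,.063),pad=(0,.047,.105)).items():
    w=W(*q);print(nm,np.round(w,4),"scene",(proj(K2,T2,w)-[200,150])*3.4,"side",(proj(K,T,w)-[270,125])*2.8)
E
```

```text
[[-0.    -0.001  1.   ]
 [-1.     0.    -0.   ]
 [-0.    -1.    -0.001]]
[307 152  14  29 304] [ 0.58  -0.249]
[373 163  16  30 351] [ 0.402 -0.207]
[289 193  17  31 359] [ 0.61  -0.088]
flask [ 0.65329711 -0.17504314  0.        ]
studM [0.4864 0.1695 0.084 ] scene [247.11226983 360.58890081] side [219.3653335 442.514149 ]
studP [0.5663 0.1724 0.084 ] scene [140.04656887 313.48409196] side [ 99.49020953 442.22277381]
c1 [0.4569 0.0193 0.063 ] scene [451.12920905 288.33241608] side [259.20534495 303.44876055]
c2 [0.6068 0.0248 0.063 ] scene [264.32433341 220.02950974] side [ 62.49457591 303.30841714]
c3 [0.4492 0.2292 0.063 ] scene [222.62397164 479.05036443] side [275.71840097 538.98773027]
pad [0.5263 0.174  0.105 ] scene [185.23158362 307.19569238] side [159.16362168 425.97260014]
```

```bash
cat >> h.py <<'E'
from scipy.spatial.transform import Rotation as R
YAW=.037
G=np.array([.5218,-.170,.045])
def orient(y,x):
    y=np.array(y,float)/np.linalg.norm(y); x=np.array(x,float); x-=x@y*y; x/=np.linalg.norm(x)
    return R.from_matrix(np.c_[x,y,np.cross(x,y)])
def grasp_or(az=-40,el=-35):
    a=np.radians(az);e=np.radians(el)
    return orient([np.cos(e)*np.cos(a),np.cos(e)*np.sin(a),np.sin(e)],[0,0,-1])
def final_or(yaw=YAW,el=-55):
    e=np.radians(el);z=R.from_rotvec([0,0,yaw])
    return orient(z.apply([0,np.cos(e),np.sin(e)]),[0,0,1])
def delta(o,p=None,ori=None):
    C=R.from_rotvec(o["ee_rot"]); p=o["eef_pos"] if p is None else np.array(p); ori=C if ori is None else ori
    l=C.inv().apply(p-o["eef_pos"]); r=np.degrees((C.inv()*ori).as_rotvec())
    print("lin(tool,mm)",np.round(l*1e3,1),"rot(deg)",np.round(r,2),"rows>=",max(np.abs(l).max()/.0417,np.linalg.norm(l)/.0417,np.linalg.norm(r)/7.16))
def show(o):
    C=R.from_rotvec(o["ee_rot"])
    print("t %.2f pos %s F %s Tq %s w %.3f q %s"%(o["time"],np.round(o["eef_pos"],4),np.round(o["force"],1),np.round(o["wrist_torque"],2),o["width"],np.round(o["qpos"],2)));print(np.round(C.as_matrix(),3))
E
python3 - <<'E'
from h import *
from plant import bot
o=bot.get_obs();delta(o,[.45,-.1,.23]); delta(o,None,grasp_or()); print(grasp_or().as_matrix())
E
```

```text
lin(tool,mm) [100.    8.9 -99.8] rot(deg) [0. 0. 0.] rows>= 3.39515204106671
lin(tool,mm) [0. 0. 0.] rot(deg) [ 61.41 117.9   28.68] rows>= 18.993645565018262
[[-4.39385042e-01  6.27506872e-01 -6.42787610e-01]
 [ 3.68687826e-01 -5.26540785e-01 -7.66044443e-01]
 [-8.19152044e-01 -5.73576436e-01  9.02056208e-17]]
```

Emit:
jog_arm:
  moves:
    - {"hand": 0.15, "linear": [0.02, 0, -0.02], "rot": [3.07, 5.9, 1.43]}
    - {"hand": 0.15, "linear": [0.02, 0, -0.02], "rot": [3.07, 5.9, 1.43]}
    - {"hand": 0.15, "linear": [0.02, 0, -0.02], "rot": [3.07, 5.9, 1.43]}
    - {"hand": 0.15, "linear": [0.02, 0, -0.02], "rot": [3.07, 5.9, 1.43]}
    - {"hand": 0.15, "linear": [0, 0, 0], "rot": [3.07, 5.9, 1.43]}
    - {"hand": 0.15, "linear": [0, 0, 0], "rot": [3.07, 5.9, 1.43]}
    - {"hand": 0.15, "linear": [0, 0, 0], "rot": [3.07, 5.9, 1.43]}
    - {"hand": 0.15, "linear": [0, 0, 0], "rot": [3.07, 5.9, 1.43]}
    - {"hand": 0.15, "linear": [0, 0, 0], "rot": [3.07, 5.9, 1.43]}
    - {"hand": 0.15, "linear": [0, 0, 0], "rot": [3.07, 5.9, 1.43]}

```text
time: 0.98
eef_pos: [0.4596, -0.0664, 0.2296]
ee_rot: [0.042, 1.523, -1.872]
force: [-0.0, -0.3, -0.5]
width: 0.845
```

```bash
python3 - <<'E'
from h import *
from plant import bot
o=bot.get_obs();show(o);delta(o,[.45,-.1,.23],grasp_or())
E
```

```text
t 0.98 pos [ 0.4596 -0.0664  0.2296] F [-0.  -0.3 -0.5] Tq [0.06 0.46 0.02] w 0.845 q [-0.17 -0.7  -0.57  1.14  0.04  2.48]
[[-0.746  0.535  0.396]
 [-0.497 -0.051 -0.866]
 [-0.443 -0.843  0.304]]
lin(tool,mm) [23.7 -3.8 25.4] rot(deg) [30.51 58.57 14.24] rows>= 9.435490651359846
```

```bash
cat >> h.py <<'E'
def grasp_or(az=-55,el=-42):
    a=np.radians(az);e=np.radians(el)
    return orient([np.cos(e)*np.cos(a),np.cos(e)*np.sin(a),np.sin(e)],[0,0,1])
def final_or(yaw=YAW,el=-48):
    e=np.radians(el);z=R.from_rotvec([0,0,yaw])
    return orient(z.apply([0,np.cos(e),np.sin(e)]),[0,0,-1])
GA=grasp_or().as_matrix()[:,1]
E
python3 - <<'E'
from h import *
from plant import bot
o=bot.get_obs();delta(o,G-.15*GA,grasp_or());print(G-.15*GA,grasp_or().as_matrix())
C=R.from_rotvec(o["ee_rot"]);S=R.from_rotvec([-1.21,1.21,-1.21])
print(np.degrees((S.inv()*grasp_or()).as_rotvec()),np.degrees((S.inv()*final_or()).as_rotvec()),np.degrees((grasp_or().inv()*final_or()).as_rotvec()))
E
```

```text
lin(tool,mm) [ 44.8  70.7 -15.6] rot(deg) [   4.95 -102.78  -39.6 ] rows>= 15.399283861293364
[ 0.45786245 -0.07868771  0.14536959] [[ 3.83797549e-01  4.26250361e-01  8.19152044e-01]
 [-5.48119704e-01 -6.08748603e-01  5.73576436e-01]
 [ 7.43144825e-01 -6.69130606e-01 -2.77555756e-17]]
[ 14.72323322 -32.92108238 -46.4284674 ] [-0.74924958 -2.08515709 42.0399122 ] [-1.90656732 36.37947163 87.29796636]
```

Emit:
jog_arm:
  moves:
    - {"hand": 0.15, "linear": [0, 0, 0], "rot": [0.31, -6.42, -2.48]}
    - {"hand": 0.15, "linear": [0, 0, 0], "rot": [0.31, -6.42, -2.48]}
    - {"hand": 0.15, "linear": [0, 0, 0], "rot": [0.31, -6.42, -2.48]}
    - {"hand": 0.15, "linear": [0, 0, 0], "rot": [0.31, -6.42, -2.48]}
    - {"hand": 0.15, "linear": [0, 0, 0], "rot": [0.31, -6.42, -2.48]}
    - {"hand": 0.15, "linear": [0, 0, 0], "rot": [0.31, -6.42, -2.48]}
    - {"hand": 0.15, "linear": [0, 0, 0], "rot": [0.31, -6.42, -2.48]}
    - {"hand": 0.15, "linear": [0, 0, 0], "rot": [0.31, -6.42, -2.48]}
    - {"hand": 0.15, "linear": [0, 0, 0], "rot": [0.31, -6.42, -2.48]}
    - {"hand": 0.15, "linear": [0, 0, 0], "rot": [0.31, -6.42, -2.48]}
    - {"hand": 0.15, "linear": [0, 0, 0], "rot": [0.31, -6.42, -2.48]}
    - {"hand": 0.15, "linear": [0, 0, 0], "rot": [0.31, -6.42, -2.48]}

```text
time: 1.98
eef_pos: [0.4599, -0.066, 0.2295]
ee_rot: [-1.399, 0.5, -1.609]
force: [-0.5, -0.4, 0.5]
width: 0.849
```

```bash
python3 - <<'E'
from h import *
from plant import bot
o=bot.get_obs();show(o);delta(o,G-.15*GA,grasp_or())
E
```

```text
t 1.98 pos [ 0.4599 -0.066   0.2295] F [-0.5 -0.4  0.5] Tq [ 0.46  0.3  -0.03] w 0.849 q [ 0.2  -0.49 -0.46  1.28 -0.6   1.49]
[[ 0.064  0.368  0.928]
 [-0.829 -0.498  0.255]
 [ 0.556 -0.785  0.273]]
lin(tool,mm) [-36.3  71.6 -28.1] rot(deg) [  1.23 -25.02  -9.78] rows>= 3.7558665379332097
```

Emit:
jog_arm:
  moves:
    - {"hand": 0.15, "linear": [0, 0, 0], "rot": [0.31, -6.3, -2.45]}
    - {"hand": 0.15, "linear": [0, 0, 0], "rot": [0.31, -6.3, -2.45]}
    - {"hand": 0.15, "linear": [0, 0, 0], "rot": [0.31, -6.2, -2.45]}
    - {"hand": 0.15, "linear": [0, 0, 0], "rot": [0.31, -6.2, -2.45]}
    - {"hand": 0.15, "linear": [0, 0, 0], "rot": [0, 0, 0]}

```text
time: 2.4
eef_pos: [0.4593, -0.0657, 0.2282]
ee_rot: [-1.753, 0.107, -1.373]
force: [0.3, 0.5, -0.3]
width: 0.85
```

```bash
python3 - <<'E'
from h import *
from plant import bot,vision
o=bot.get_obs();show(o);delta(o,G-.15*GA,grasp_or())
s=vision.snapshot("wrist");cv2.imwrite("pics/w1.png",s["img"]);np.savez("w1.npz",**s)
for z in (0,.045,.075,.093):print(z,proj(s["camera_matrix"],s["pose"],[*G[:2],z]))
E
```

```text
t 2.40 pos [ 0.4593 -0.0657  0.2282] F [ 0.3  0.5 -0.3] Tq [ 0.55  0.41 -0.  ] w 0.850 q [ 0.29 -0.52 -0.54  1.22 -0.78  1.11]
[[ 0.385  0.426  0.819]
 [-0.548 -0.608  0.574]
 [ 0.743 -0.67  -0.001]]
lin(tool,mm) [-55.   62.8  -8.5] rot(deg) [ 0.    0.05 -0.03] rows>= 2.0120169434962936
0 [309.06907033 101.89981015]
0.045 [308.61815785 130.35585282]
0.075 [308.28669386 151.27377756]
0.093 [308.07442074 164.66984315]
```

View pics/w1.png

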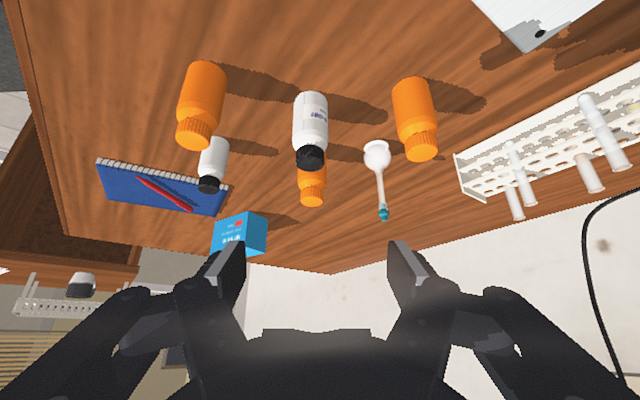

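```bash
python3 - <<'E'
from h import *
I,K,T=load("w1.npz")
c=I[80:180,280:345];cv2.imwrite("pics/w1c.png",cv2.resize(c,None,fx=5,fy=5,interpolation=cv2.INTER_CUBIC))
h=cv2.cvtColor(I,cv2.COLOR_BGR2HSV)
for v in (105,115,120,130,140):
    r=h[v,280:345];m=np.where((r[:,1]<70)&(r[:,2]>100))[0]+280;print(v,m.min(),m.max()+1,(m.min()+m.max()+1)/2)
h=[onz(K,T,309.9,v,z) for v,z in((101.9,0),(130.4,.045))];print(h)
E
```

```text
105 293 328 310.5
115 293 328 310.5
120 293 328 310.5
130 292 328 310.0
140 292 328 310.0
[array([ 0.52264937, -0.16940405,  0.        ]), array([ 0.52308079, -0.16919699,  0.045     ])]
```

View pics/w1c.png

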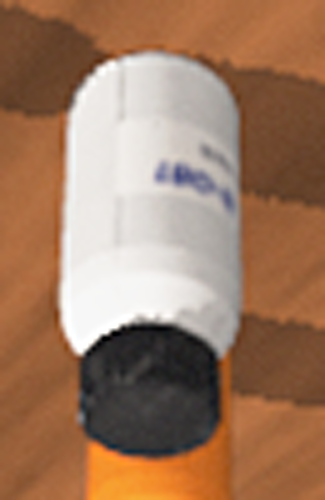

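```bash
sed -i 's/^G=np.*/G=np.array([.5228,-.1692,.045])/' h.py; python3 - <<'E'
from h import *
from plant import bot
o=bot.get_obs();delta(o,G-.10*GA,grasp_or());delta(o,G+.011*GA,grasp_or())
E
```

```text
lin(tool,mm) [-55.1 113.1  -7.9] rot(deg) [-0.03 -0.36 -0.15] rows>= 3.023112996460195
lin(tool,mm) [-54.8 224.1  -7.9] rot(deg) [-0.03 -0.36 -0.15] rows>= 5.535972914018584
```

Emit:
jog_arm:
  moves:
    - {"hand": 0.15, "linear": [-0.014, 0.02, -0.002], "rot": [0, 0, 0]}
    - {"hand": 0.15, "linear": [-0.014, 0.02, -0.002], "rot": [0, 0, 0]}
    - {"hand": 0.15, "linear": [-0.014, 0.02, -0.002], "rot": [0, 0, 0]}
    - {"hand": 0.15, "linear": [-0.013, 0.02, -0.002], "rot": [0, 0, 0]}
    - {"hand": 0.15, "linear": [0, 0.02, 0], "rot": [0, 0, 0]}
    - {"hand": 0.15, "linear": [0, 0, 0], "rot": [0, 0, 0]}

```text
time: 2.95
eef_pos: [0.4742, -0.1024, 0.1186]
ee_rot: [-1.748, 0.118, -1.379]
force: [-0.7, 0.3, -0.6]
width: 0.854
```

```bash
python3 - <<'E'
from h import *
from plant import bot,vision
o=bot.get_obs();show(o);delta(o,G+.011*GA,grasp_or())
s=vision.snapshot("wrist");cv2.imwrite("pics/w2.png",s["img"]);np.savez("w2.npz",**s)
s=vision.snapshot("side");cv2.imwrite("pics/s2.png",s["img"]);np.savez("s2.npz",**s)
E
```

```text
t 2.95 pos [ 0.4742 -0.1024  0.1186] F [-0.7  0.3 -0.6] Tq [0.54 0.45 0.03] w 0.854 q [ 0.18 -0.52 -0.76  0.91 -0.74  0.98]
[[ 0.379  0.422  0.823]
 [-0.556 -0.608  0.567]
 [ 0.74  -0.673  0.004]]
lin(tool,mm) [  1.2 121.6   1.8] rot(deg) [ 0.15 -0.48 -0.26] rows>= 2.916816244778671
```

View pics/w2.png

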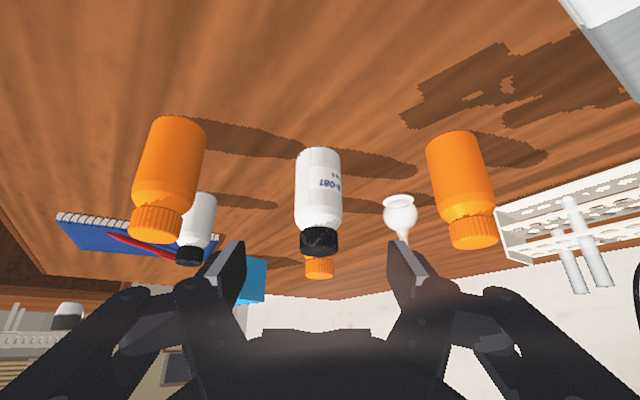

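View pics/s2.png

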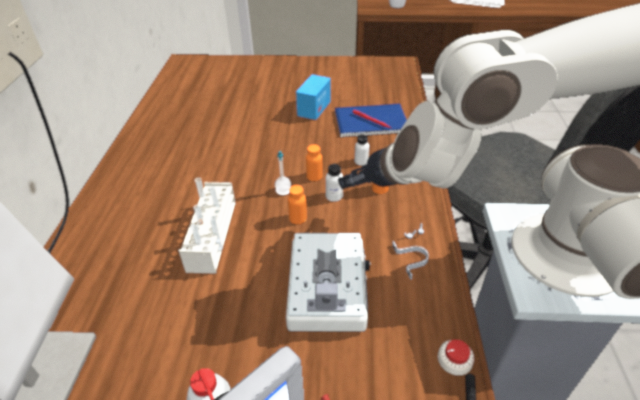

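Emit:
jog_arm:
  moves:
    - {"hand": 0.15, "linear": [0, 0.02, 0.001], "rot": [0, -0.2, -0.1]}
    - {"hand": 0.15, "linear": [0.001, 0.02, 0.001], "rot": [0, -0.2, -0.1]}
    - {"hand": 0.15, "linear": [0, 0.02, 0], "rot": [0, 0, 0]}
    - {"hand": 0.15, "linear": [0, 0.02, 0], "rot": [0, 0, 0]}
    - {"hand": 0.15, "linear": [0, 0.02, 0], "rot": [0, 0, 0]}
    - {"hand": 0.15, "linear": [0, 0.014, 0], "rot": [0, 0, 0]}
    - {"hand": 0.15, "linear": [0, 0.007, 0], "rot": [0, 0, 0]}
    - {"hand": 0.15, "linear": [0, 0, 0], "rot": [0, 0, 0]}

```text
time: 3.72
eef_pos: [0.5289, -0.1744, 0.0416]
ee_rot: [-1.753, 0.107, -1.376]
force: [-0.2, 0.1, 0.7]
width: 0.849
```

```bash
python3 - <<'E'
from h import *
from plant import bot,vision
o=bot.get_obs();show(o);delta(o,G+.011*GA,grasp_or())
s=vision.snapshot("wrist");cv2.imwrite("pics/w3.png",s["img"])
E
```

```text
t 3.72 pos [ 0.5289 -0.1744  0.0416] F [-0.2  0.1  0.7] Tq [ 0.57  0.42 -0.  ] w 0.849 q [-0.01 -0.35 -0.83  0.52 -0.65  0.75]
[[ 0.383  0.426  0.82 ]
 [-0.548 -0.61   0.573]
 [ 0.744 -0.668  0.   ]]
lin(tool,mm) [-2.7  2.9 -2. ] rot(deg) [ 0.03 -0.04  0.07] rows>= 0.10632473991400936
```

View pics/w3.png

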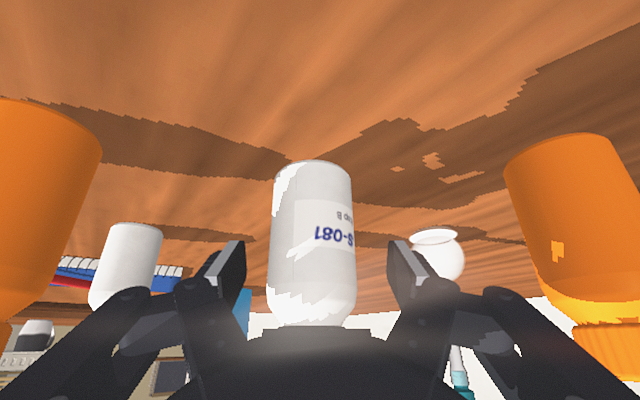

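Emit:
jog_arm:
  moves:
    - {"hand": 0.15, "linear": [-0.0025, 0.003, -0.0017], "rot": [0, 0, 0]}
    - {"hand": 0.4, "linear": [0, 0, 0], "rot": [0, 0, 0]}
    - {"hand": 0.5, "linear": [0, 0, 0], "rot": [0, 0, 0]}
    - {"hand": 0.6, "linear": [0, 0, 0], "rot": [0, 0, 0]}
    - {"hand": 0.7, "linear": [0, 0, 0], "rot": [0, 0, 0]}
    - {"hand": 0.8, "linear": [0, 0, 0], "rot": [0, 0, 0]}
    - {"hand": 0.9, "linear": [0, 0, 0], "rot": [0, 0, 0]}
    - {"hand": 1.0, "linear": [0, 0, 0], "rot": [0, 0, 0]}
    - {"hand": 1.0, "linear": [0, 0, 0], "rot": [0, 0, 0]}
    - {"hand": 1.0, "linear": [0, 0, 0], "rot": [0, 0, 0]}

```text
time: 4.6
eef_pos: [0.5281, -0.1754, 0.0386]
ee_rot: [-1.753, 0.104, -1.376]
force: [-3.1, 3.4, 6.1]
width: 0.477
```

```bash
python3 - <<'E'
from h import *
from plant import bot,vision
o=bot.get_obs();show(o);delta(o,G+.011*GA,grasp_or())
s=vision.snapshot("wrist");cv2.imwrite("pics/w4.png",s["img"])
E
```

```text
t 4.60 pos [ 0.5281 -0.1754  0.0386] F [-3.1  3.4  6.1] Tq [ 0.41  0.37 -0.09] w 0.477 q [-0.02 -0.35 -0.84  0.5  -0.65  0.74]
[[ 0.383  0.428  0.819]
 [-0.546 -0.61   0.574]
 [ 0.745 -0.667  0.001]]
lin(tool,mm) [-0.7  0.6 -0.8] rot(deg) [-0.06  0.01  0.16] rows>= 0.028791702804888106
```

View pics/w4.png

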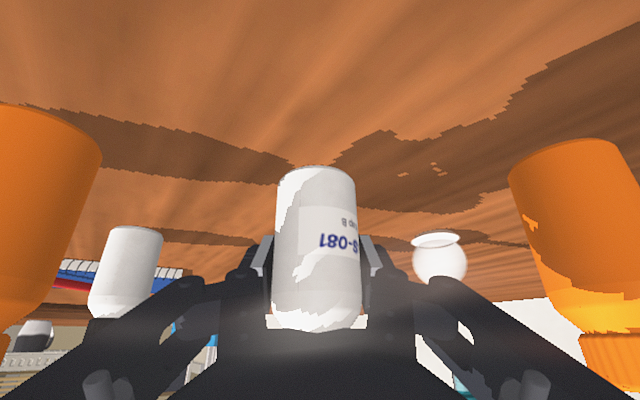

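Emit:
jog_arm:
  moves:
    - {"hand": 1.0, "linear": [0.009, -0.008, 0], "rot": [0, 0, 0]}
    - {"hand": 1.0, "linear": [0.018, -0.0165, 0], "rot": [0, 0, 0]}
    - {"hand": 1.0, "linear": [0.018, -0.0165, 0], "rot": [0, 0, 0]}
    - {"hand": 1.0, "linear": [0.018, -0.0165, 0], "rot": [0, 0, 0]}
    - {"hand": 1.0, "linear": [0.018, -0.0165, 0], "rot": [0, 0, 0]}
    - {"hand": 1.0, "linear": [0.018, -0.0165, 0], "rot": [0, 0, 0]}
    - {"hand": 1.0, "linear": [0.018, -0.0165, 0], "rot": [0, 0, 0]}
    - {"hand": 1.0, "linear": [0.009, -0.008, 0], "rot": [0, 0, 0]}
    - {"hand": 1.0, "linear": [0, 0, 0], "rot": [0, 0, 0]}

```text
time: 5.4
eef_pos: [0.5278, -0.1743, 0.2114]
ee_rot: [-1.751, 0.103, -1.379]
force: [0.1, -0.2, -0.8]
width: 0.478
```

```bash
python3 - <<'E'
from h import *
from plant import bot,vision
o=bot.get_obs();show(o);delta(o,[.525,-.0,.25],final_or())
s=vision.snapshot("wrist");cv2.imwrite("pics/w5.png",s["img"])
s=vision.snapshot("scene");cv2.imwrite("pics/c5.png",s["img"])
E
```

```text
t 5.40 pos [ 0.5278 -0.1743  0.2114] F [ 0.1 -0.2 -0.8] Tq [ 0.7   0.49 -0.  ] w 0.478 q [-0.01 -0.47 -0.57  0.88 -0.65  0.75]
[[ 0.38   0.43   0.819]
 [-0.546 -0.61   0.574]
 [ 0.746 -0.666  0.003]]
lin(tool,mm) [ -67.6 -133.2   97.9] rot(deg) [-2.18 36.42 87.49] rows>= 13.239051093990522
```

View pics/c5.png

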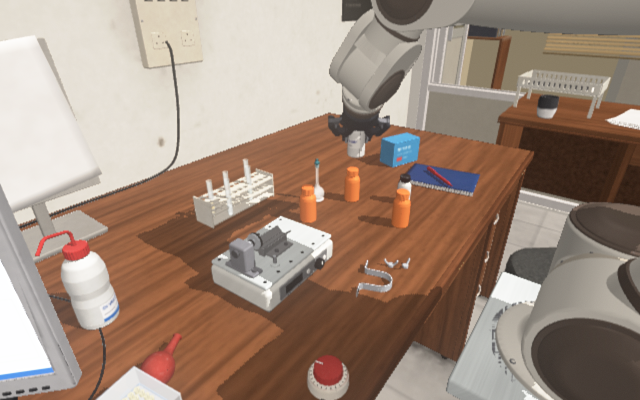

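Emit:
jog_arm:
  moves:
    - {"hand": 1.0, "linear": [0, -0.01, 0.005], "rot": [-0.15, 2.6, 6.25]}
    - {"hand": 1.0, "linear": [0, -0.01, 0.005], "rot": [-0.15, 2.6, 6.25]}
    - {"hand": 1.0, "linear": [0, 0, 0], "rot": [-0.15, 2.6, 6.25]}
    - {"hand": 1.0, "linear": [0, 0, 0], "rot": [-0.15, 2.6, 6.25]}
    - {"hand": 1.0, "linear": [0, 0, 0], "rot": [-0.15, 2.6, 6.25]}
    - {"hand": 1.0, "linear": [0, 0, 0], "rot": [-0.15, 2.6, 6.25]}
    - {"hand": 1.0, "linear": [0, 0, 0], "rot": [-0.15, 2.6, 6.25]}
    - {"hand": 1.0, "linear": [0, 0, 0], "rot": [-0.15, 2.6, 6.25]}
    - {"hand": 1.0, "linear": [0, 0, 0], "rot": [-0.15, 2.6, 6.25]}
    - {"hand": 1.0, "linear": [0, 0, 0], "rot": [-0.15, 2.6, 6.25]}
    - {"hand": 1.0, "linear": [0, 0, 0], "rot": [-0.15, 2.6, 6.25]}
    - {"hand": 1.0, "linear": [0, 0, 0], "rot": [-0.15, 2.6, 6.25]}

```text
time: 6.5
eef_pos: [0.5271, -0.1574, 0.2209]
ee_rot: [-0.856, 1.313, -0.751]
force: [1.0, 1.1, -2.1]
width: 0.479
```

```bash
python3 - <<'E'
from h import *
from plant import bot,vision
o=bot.get_obs();show(o);delta(o,[.525,-.0,.25],final_or())
E
```

```text
t 6.50 pos [ 0.5271 -0.1574  0.2209] F [ 1.   1.1 -2.1] Tq [-0.57  0.    0.02] w 0.479 q [-0.51  0.31  0.31  1.86  0.45  0.88]
[[ 0.117 -0.008  0.993]
 [-0.86   0.499  0.105]
 [-0.496 -0.867  0.052]]
lin(tool,mm) [-150.1   53.3   16. ] rot(deg) [-0.1   4.91 12.1 ] rows>= 3.8384243025390297
```

```bash
cat >> h.py <<'E'
O=np.array([.528,.127,.105])
def tcp(y,z,x=0.0): # grasp point in trough frame -> TCP world
    return O+R.from_rotvec([0,0,YAW]).apply([x,y,z])+.011*final_or().as_matrix()[:,1]
E
python3 - <<'E'
from h import *
from plant import bot,vision
o=bot.get_obs();delta(o,tcp(-.02,.075),final_or());print(tcp(-.02,.075))
E
```

```text
lin(tool,mm) [-209.3  178.1   27.4] rot(deg) [-0.1   4.91 12.1 ] rows>= 6.622684702452483
[0.52846756 0.11436909 0.17182541]
```

Emit:
jog_arm:
  moves:
    - {"hand": 1.0, "linear": [0, 0, 0], "rot": [0, 2.45, 6.05]}
    - {"hand": 1.0, "linear": [0, 0, 0], "rot": [0, 2.45, 6.05]}
    - {"hand": 1.0, "linear": [-0.017, 0.015, 0.001], "rot": [0, 0, 0]}
    - {"hand": 1.0, "linear": [-0.017, 0.018, 0.001], "rot": [0, 0, 0]}
    - {"hand": 1.0, "linear": [-0.017, 0.021, 0.001], "rot": [0, 0, 0]}
    - {"hand": 1.0, "linear": [-0.017, 0.021, 0.001], "rot": [0, 0, 0]}
    - {"hand": 1.0, "linear": [-0.017, 0.021, 0.001], "rot": [0, 0, 0]}
    - {"hand": 1.0, "linear": [-0.017, 0.021, 0.001], "rot": [0, 0, 0]}
    - {"hand": 1.0, "linear": [-0.017, 0.021, 0.001], "rot": [0, 0, 0]}
    - {"hand": 1.0, "linear": [-0.017, 0.021, 0.001], "rot": [0, 0, 0]}
    - {"hand": 1.0, "linear": [-0.017, 0.021, 0.001], "rot": [0, 0, 0]}
    - {"hand": 1.0, "linear": [0, 0, 0], "rot": [0, 0, 0]}

```text
time: 7.5
eef_pos: [0.5256, 0.0805, 0.1871]
ee_rot: [-0.687, 1.451, -0.626]
force: [-0.9, 0.6, -1.9]
width: 0.476
```

```bash
python3 - <<'E'
from h import *
from plant import bot,vision
o=bot.get_obs();show(o);delta(o,tcp(-.02,.075),final_or())
for n in ("wrist","side","scene"):
    s=vision.snapshot(n);cv2.imwrite(f"pics/{n}6.png",s["img"]);np.savez(f"{n}6.npz",**s)
    I=s["img"]
    if n=="side": cv2.imwrite("pics/side6c.png",cv2.resize(I[140:340,240:420],None,fx=2.9,fy=2.9,interpolation=cv2.INTER_CUBIC))
    if n=="scene": cv2.imwrite("pics/scene6c.png",cv2.resize(I[130:310,190:390],None,fx=3.2,fy=3.2,interpolation=cv2.INTER_CUBIC))
E
```

```text
t 7.50 pos [0.5256 0.0805 0.1871] F [-0.9  0.6 -1.9] Tq [-0.82 -0.   -0.01] w 0.476 q [-0.19  0.13 -0.02  1.62  0.7   1.26]
[[ 0.031 -0.027  0.999]
 [-0.746  0.665  0.042]
 [-0.666 -0.746  0.001]]
lin(tool,mm) [-15.   33.8   4.3] rot(deg) [0.14 0.22 0.28] rows>= 0.8928627898058165
```

View pics/wrist6.png

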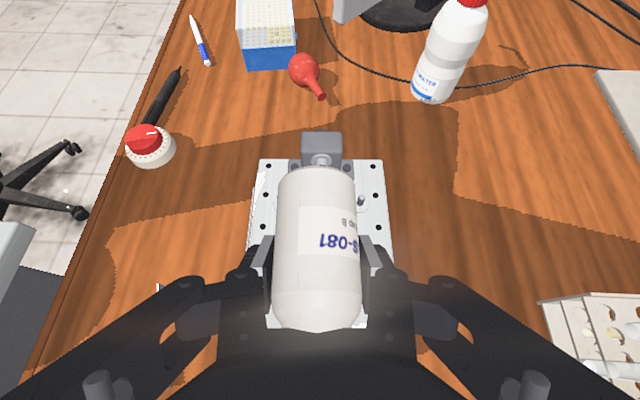

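View pics/side6c.png

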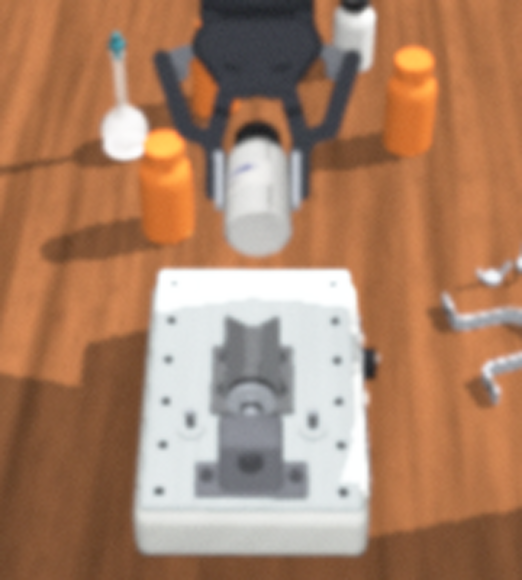

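View pics/scene6c.png

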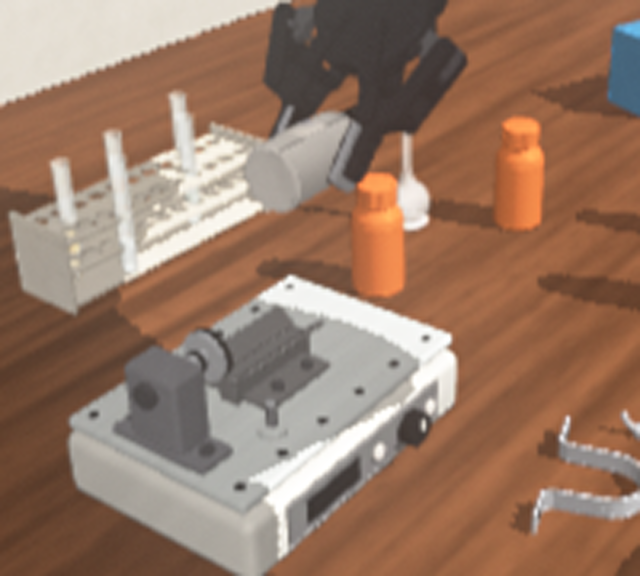

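```bash
python3 - <<'E'
from h import *
from scipy.optimize import least_squares
I,K,T=load("side6.npz");I2,K2,T2=load("scene6.npz");I3,K3,T3=load("wrist6.npz")
o,d=ray(K,T,240+257/2.9,140+229/2.9);o2,d2=ray(K2,T2,190+273/3.2,130+181/3.2)
A=np.c_[d,-d2];t=np.linalg.lstsq(A,o2-o,rcond=None)[0];print("base",o+d*t[0],o2+d2*t[1])
print("expected",proj(K,T,[.525,.118,.195]),240+257/2.9,140+229/2.9,proj(K2,T2,[.525,.118,.195]),190+273/3.2,130+181/3.2)
Y=R.from_rotvec([0,0,YAW])
for nm,q in dict(studM=(-.04,.044,.084),studP=(.04,.044,.084),hTL=(-.02,.098,.118),hTR=(.02,.098,.118),hTLn=(-.02,.072,.118),hTRn=(.02,.072,.118),c3=(-.075,.105,.063),c4=(.075,.105,.063)).items():
    w=np.array([.528,.127,0])+Y.apply(q);print(nm,proj(K3,T3,w))
cv2.imwrite("pics/wrist6c.png",cv2.resize(I3[120:280,230:410],None,fx=4,fy=4,interpolation=cv2.INTER_CUBIC))
E
```

```text
base [0.52525946 0.11037176 0.19192098] [0.5254557  0.11095232 0.19133373]
expected [328.58753409 220.70420804] 328.62068965517244 218.9655172413793 [272.78597795 186.17113302] 275.3125 186.5625
studM [279.25937294 192.14324411]
studP [361.038808   192.49208179]
hTL [299.56467752 125.59050962]
hTR [341.4769117 125.7566638]
hTLn [298.71825485 147.93160779]
hTRn [342.45667948 148.10941974]
c3 [253.89061974 152.91503169]
c4 [385.74867679 153.45416051]
```

View pics/wrist6c.png

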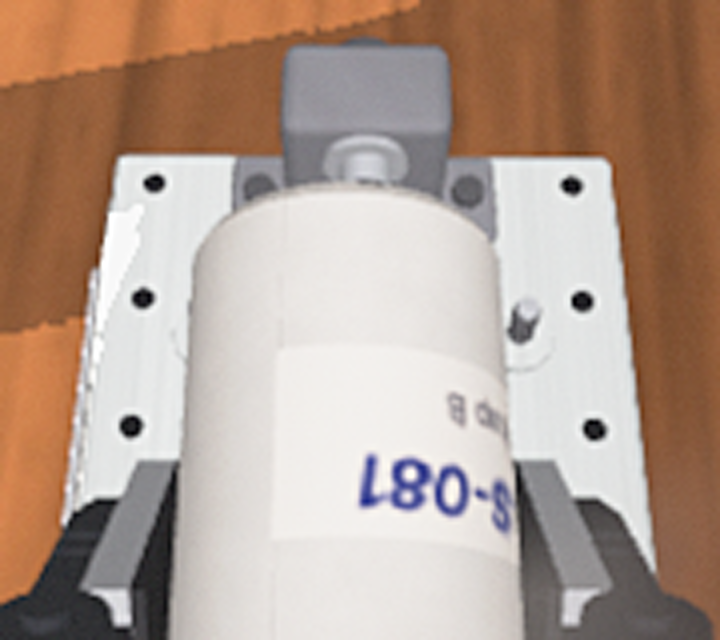

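```bash
python3 - <<'E'
from h import *
from plant import bot,vision
o=bot.get_obs();delta(o,tcp(-.014,.02),final_or())
E
```

```text
lin(tool,mm) [15.2 82.1  3.3] rot(deg) [-0.    0.19  0.34] rows>= 2.0036043552154674
```

Emit:
jog_arm:
  moves:
    - {"hand": 1.0, "linear": [0.003, 0.016, 0.0007], "rot": [0, 0.05, 0.07]}
    - {"hand": 1.0, "linear": [0.003, 0.016, 0.0007], "rot": [0, 0.05, 0.07]}
    - {"hand": 1.0, "linear": [0.003, 0.016, 0.0007], "rot": [0, 0.05, 0.07]}
    - {"hand": 1.0, "linear": [0.003, 0.016, 0.0007], "rot": [0, 0.05, 0.07]}
    - {"hand": 1.0, "linear": [0.003, 0.016, 0.0007], "rot": [0, 0, 0.07]}
    - {"hand": 1.0, "linear": [0, 0, 0], "rot": [0, 0, 0]}
    - {"hand": 1.0, "linear": [0, 0, 0], "rot": [0, 0, 0]}

```text
time: 8.23
eef_pos: [0.5289, 0.1185, 0.1193]
ee_rot: [-0.679, 1.455, -0.627]
force: [-0.5, -0.0, -2.0]
width: 0.474
```

```bash
cat > snap.py <<'E'
import sys
from h import *
from plant import bot,vision
o=bot.get_obs();show(o);k=sys.argv[1]
print("TCP in trough frame",R.from_rotvec([0,0,-YAW]).apply(o["eef_pos"]-O)*1e3)
for n,(x,y,w,h) in dict(wrist=(230,110,180,160),side=(280,220,100,100),scene=(215,190,100,110)).items():
    s=vision.snapshot(n);np.savez(f"{n}{k}.npz",**s);I=s["img"]
    f=4 if n=="wrist" else 5
    cv2.imwrite(f"pics/{n}{k}.png",cv2.resize(I[y:y+h,x:x+w],None,fx=f,fy=f,interpolation=cv2.INTER_CUBIC))
E
python3 snap.py 7
```

```text
t 8.23 pos [0.5289 0.1185 0.1193] F [-0.5 -0.  -2. ] Tq [-0.79 -0.03  0.  ] w 0.474 q [-0.12  0.12 -0.16  1.43  0.72  1.36]
[[ 0.026 -0.024  0.999]
 [-0.743  0.669  0.035]
 [-0.669 -0.743 -0.   ]]
TCP in trough frame [ 0.55949336 -8.52625723 14.28585109]
```

View pics/wrist7.png

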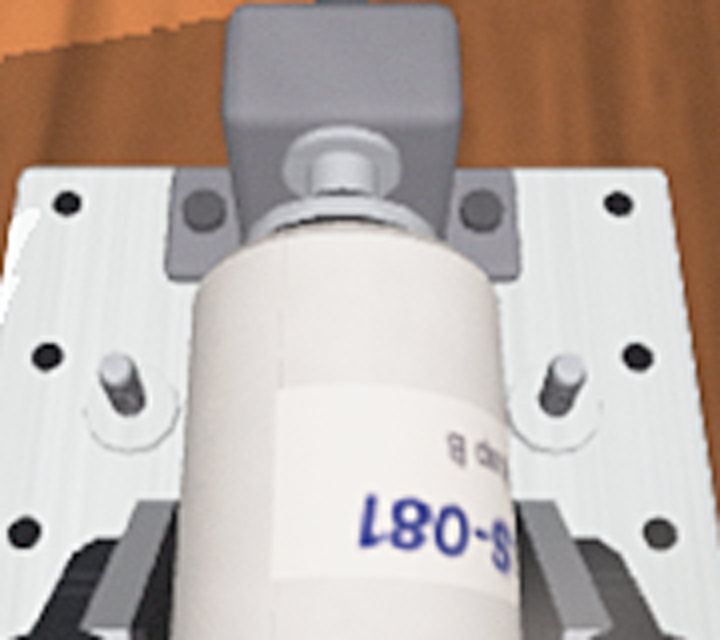

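View pics/side7.png

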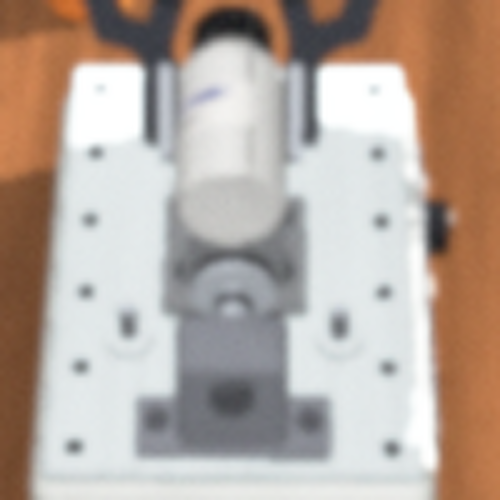

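View pics/scene7.png

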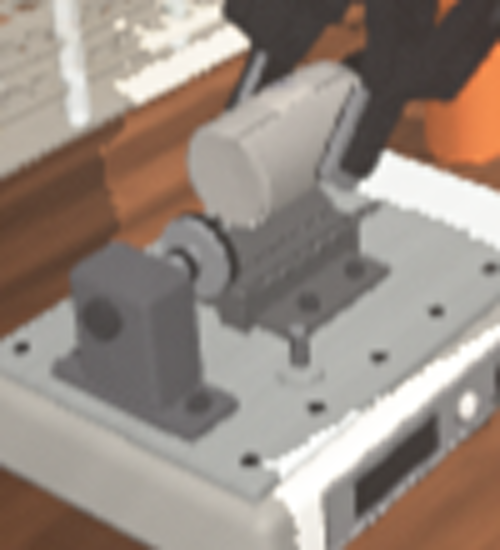

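Emit:
jog_arm:
  moves:
    - {"hand": 1.0, "linear": [0.0027, 0.003, -0.0004], "rot": [0, 0, 0]}
    - {"hand": 1.0, "linear": [0.0027, 0.003, -0.0003], "rot": [0, 0, 0]}
    - {"hand": 1.0, "linear": [0.0027, 0.003, 0], "rot": [0, 0, 0]}
    - {"hand": 1.0, "linear": [0.0027, 0.003, 0], "rot": [0, 0, 0]}
    - {"hand": 1.0, "linear": [0, 0, 0], "rot": [0, 0, 0]}
    - {"hand": 1.0, "linear": [0, 0, 0], "rot": [0, 0, 0]}

```text
time: 8.88
eef_pos: [0.5284, 0.1192, 0.1037]
ee_rot: [-0.679, 1.454, -0.627]
force: [0.1, -0.1, -0.5]
width: 0.478
```

```bash
python3 snap.py 8
```

```text
t 8.88 pos [0.5284 0.1192 0.1037] F [ 0.1 -0.1 -0.5] Tq [-0.81 -0.05  0.02] w 0.478 q [-0.12  0.13 -0.18  1.4   0.72  1.36]
[[ 0.028 -0.023  0.999]
 [-0.743  0.669  0.036]
 [-0.669 -0.743  0.001]]
TCP in trough frame [ 0.15156471 -7.80778253 -1.31373406]
```

View pics/scene8.png

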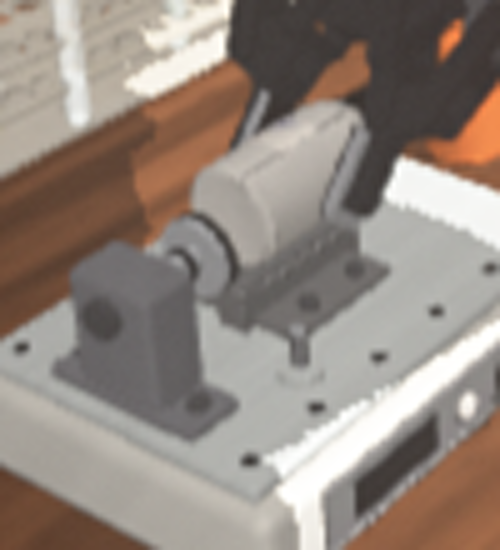

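View pics/side8.png

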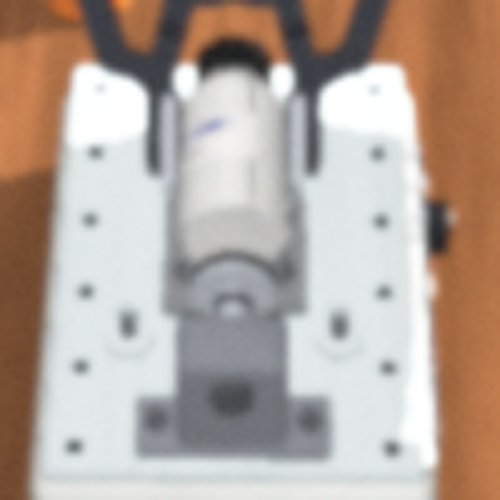

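Emit:
jog_arm:
  moves:
    - {"hand": 1.0, "linear": [0.001, 0.0011, 0], "rot": [0, 0, 0]}
    - {"hand": 1.0, "linear": [0.001, 0.0011, 0], "rot": [0, 0, 0]}
    - {"hand": 1.0, "linear": [0.0007, 0.0008, 0], "rot": [0, 0, 0]}
    - {"hand": 1.0, "linear": [0, 0, 0], "rot": [0, 0, 0]}
    - {"hand": 1.0, "linear": [0, 0, 0], "rot": [0, 0, 0]}

```text
time: 9.45
eef_pos: [0.5286, 0.1192, 0.0999]
ee_rot: [-0.678, 1.453, -0.627]
force: [-0.1, 0.8, -1.9]
width: 0.478
```

Emit:
jog_arm:
  moves:
    - {"hand": 1.0, "linear": [0.0007, 0.0007, 0], "rot": [0, 0, 0]}
    - {"hand": 1.0, "linear": [0, 0, 0], "rot": [0, 0, 0]}
    - {"hand": 1.0, "linear": [0, 0, 0], "rot": [0, 0, 0]}

```text
time: 9.7
eef_pos: [0.5286, 0.1191, 0.099]
ee_rot: [-0.678, 1.453, -0.627]
force: [-0.3, -0.3, -0.6]
width: 0.478
```

Emit:
jog_arm:
  moves:
    - {"hand": 1.0, "linear": [0.0007, 0.0007, 0], "rot": [0, 0, 0]}
    - {"hand": 1.0, "linear": [0, 0, 0], "rot": [0, 0, 0]}
    - {"hand": 1.0, "linear": [0, 0, 0], "rot": [0, 0, 0]}

```text
time: 9.95
eef_pos: [0.5288, 0.1191, 0.0984]
ee_rot: [-0.678, 1.453, -0.627]
force: [-2.1, -1.1, 2.3]
width: 0.472
```

Emit:
jog_arm:
  moves:
    - {"hand": 1.0, "linear": [0.0005, 0.0005, 0], "rot": [0, 0, 0]}
    - {"hand": 1.0, "linear": [0, 0, 0], "rot": [0, 0, 0]}
    - {"hand": 1.0, "linear": [0, 0, 0], "rot": [0, 0, 0]}

```text
time: 10.2
eef_pos: [0.5288, 0.1192, 0.0983]
ee_rot: [-0.677, 1.453, -0.627]
force: [-3.8, -1.7, 7.1]
width: 0.477
```

```bash
python3 snap.py 9
```

```text
t 10.20 pos [0.5288 0.1192 0.0983] F [-3.8 -1.7  7.1] Tq [0.01 0.53 0.49] w 0.477 q [-0.12  0.13 -0.19  1.39  0.72  1.36]
[[ 0.028 -0.022  0.999]
 [-0.742  0.669  0.036]
 [-0.67  -0.743  0.003]]
TCP in trough frame [ 0.48168226 -7.86835269 -6.66874183]
```

View pics/scene9.png

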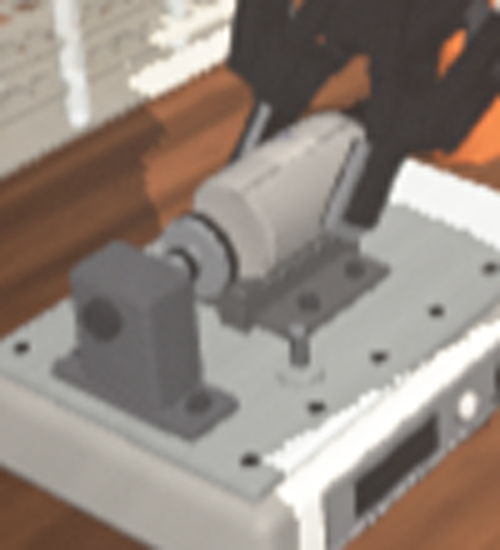

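View pics/side9.png

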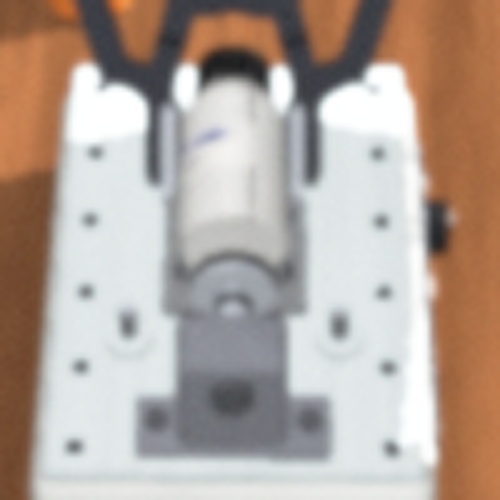

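View pics/wrist9.png

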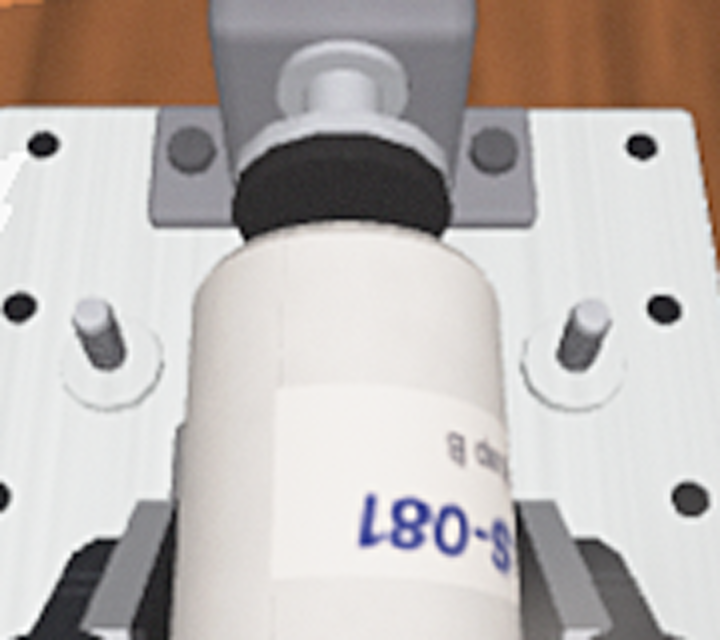

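```bash
python3 - <<'E'
from h import *
I,K,T=load("wrist9.npz")
p=onz(K,T,230+345/4,110+222/4,.126);q=onz(K,T,230+343/4,110+136/4,.121);print(p,q)
for s in ((95,303),(592,303)): print(onz(K,T,230+s[0]/4,110+s[1]/4,.084))
I,K,T=load("side9.npz")
print(onz(K,T,280+235/5,220+250/5,.121),onz(K,T,280+232/5,220+205/5,.126))
E
```

```text
[0.52796319 0.15641861 0.126     ] [0.52712525 0.17313615 0.121     ]
[0.487874  0.1669601 0.084    ]
[0.5670579  0.16989448 0.084     ]
[0.5260347  0.17039424 0.121     ] [0.52783958 0.15336633 0.126     ]
```

Emit:
jog_arm:
  moves:
    - {"hand": 1.0, "linear": [-0.0002, -0.0002, -0.0006], "rot": [0, 0, 0]}
    - {"hand": 1.0, "linear": [-0.0022, 0.002, 0], "rot": [0, 0, 0]}
    - {"hand": 1.0, "linear": [-0.0022, 0.002, 0], "rot": [0, 0, 0]}
    - {"hand": 1.0, "linear": [-0.0022, 0.002, 0], "rot": [0, 0, 0]}
    - {"hand": 1.0, "linear": [-0.0022, 0.002, 0], "rot": [0, 0, 0]}
    - {"hand": 1.0, "linear": [0, 0, 0], "rot": [0, 0, 0]}
    - {"hand": 1.0, "linear": [0, 0, 0], "rot": [0, 0, 0]}

```text
time: 10.93
eef_pos: [0.5276, 0.1311, 0.0978]
ee_rot: [-0.678, 1.453, -0.627]
force: [-2.6, -0.6, 4.4]
width: 0.468
```

```bash
python3 snap.py 10
```

```text
t 10.93 pos [0.5276 0.1311 0.0978] F [-2.6 -0.6  4.4] Tq [-0.12  0.22  0.17] w 0.468 q [-0.1   0.12 -0.2   1.37  0.73  1.39]
[[ 0.028 -0.022  0.999]
 [-0.742  0.669  0.036]
 [-0.669 -0.743  0.002]]
TCP in trough frame [-0.22280534  4.15771897 -7.19666858]
```

View pics/wrist10.png

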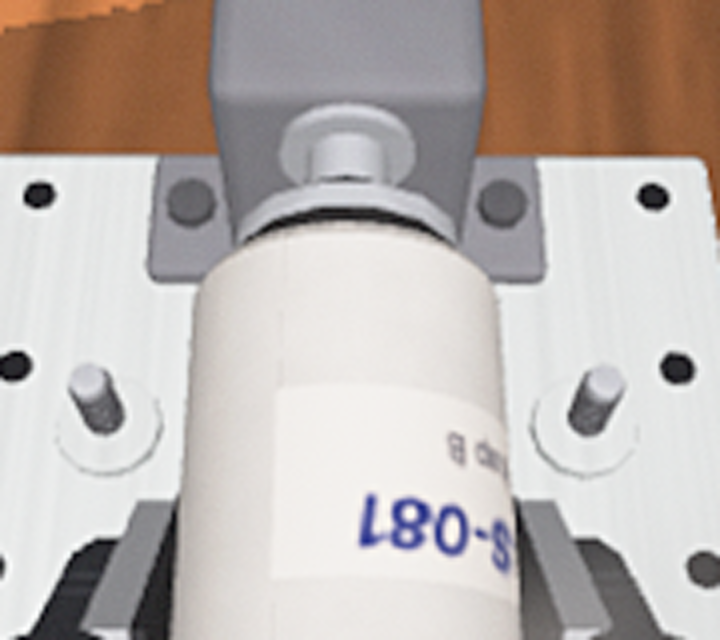

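Emit:
jog_arm:
  moves:
    - {"hand": 1.0, "linear": [-0.0015, 0.0013, 0], "rot": [0, 0, 0]}
    - {"hand": 1.0, "linear": [0, 0, 0], "rot": [0, 0, 0]}
    - {"hand": 1.0, "linear": [0, 0, 0], "rot": [0, 0, 0]}

```text
time: 11.33
eef_pos: [0.5276, 0.1327, 0.0978]
ee_rot: [-0.678, 1.453, -0.628]
force: [-3.1, -3.6, 5.7]
width: 0.472
```

Emit:
jog_arm:
  moves:
    - {"hand": 1.0, "linear": [-0.0015, 0.0013, 0], "rot": [0, 0, 0]}
    - {"hand": 1.0, "linear": [0, 0, 0], "rot": [0, 0, 0]}
    - {"hand": 1.0, "linear": [0, 0, 0], "rot": [0, 0, 0]}

```text
time: 11.58
eef_pos: [0.5275, 0.1344, 0.0978]
ee_rot: [-0.678, 1.453, -0.628]
force: [-3.9, -5.9, 5.3]
width: 0.475
```

Emit:
jog_arm:
  moves:
    - {"hand": 1.0, "linear": [-0.0015, 0.0013, 0], "rot": [0, 0, 0]}
    - {"hand": 1.0, "linear": [0, 0, 0], "rot": [0, 0, 0]}
    - {"hand": 1.0, "linear": [0, 0, 0], "rot": [0, 0, 0]}

```text
time: 11.83
eef_pos: [0.5275, 0.1362, 0.0978]
ee_rot: [-0.679, 1.453, -0.629]
force: [-3.9, -8.6, 6.4]
width: 0.476
```

Emit:
jog_arm:
  moves:
    - {"hand": 1.0, "linear": [-0.0015, 0.0013, 0], "rot": [0, 0, 0]}
    - {"hand": 1.0, "linear": [0, 0, 0], "rot": [0, 0, 0]}
    - {"hand": 1.0, "linear": [0, 0, 0], "rot": [0, 0, 0]}

```text
time: 12.08
eef_pos: [0.5274, 0.1379, 0.0978]
ee_rot: [-0.679, 1.453, -0.629]
force: [-4.3, -8.5, 7.7]
width: 0.48
```

```bash
python3 snap.py 11
```

```text
t 12.08 pos [0.5274 0.1379 0.0978] F [-4.3 -8.5  7.7] Tq [-1.06  0.68  0.47] w 0.480 q [-0.09  0.11 -0.21  1.36  0.73  1.41]
[[ 0.027 -0.022  0.999]
 [-0.744  0.668  0.035]
 [-0.668 -0.744  0.002]]
TCP in trough frame [-0.15619776 10.94292489 -7.21824152]
```

View pics/wrist11.png

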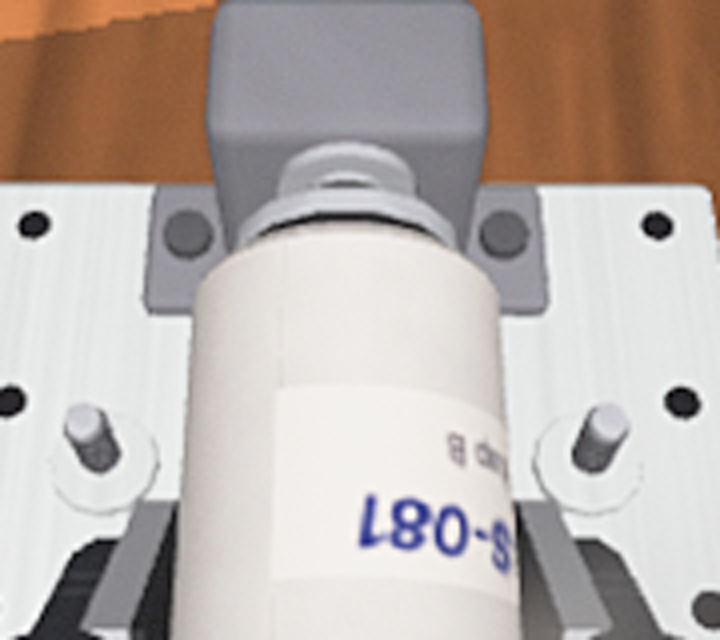

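View pics/scene11.png

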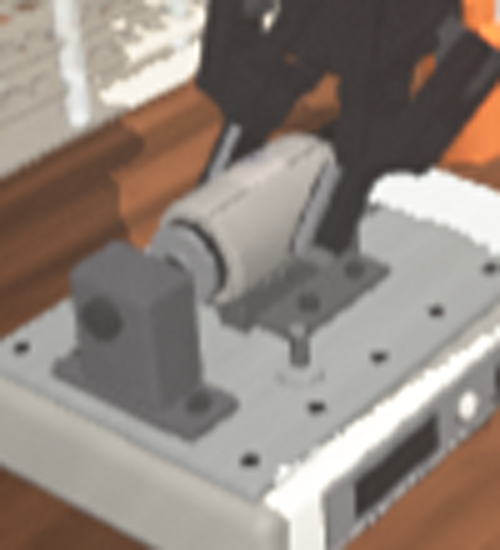

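```bash
python3 - <<'E'
from h import *
ims=[]
for k in ("9","10","11"):
    I,K,T=load(f"wrist{k}.npz")
    c=cv2.resize(I[112:182,280:352],None,fx=5,fy=5,interpolation=cv2.INTER_CUBIC)
    for r in range(0,350,50): cv2.putText(c,str(112+r//5),(0,r+8),0,.35,(0,0,255),1)
    ims.append(c[:, :260] if 0 else cv2.resize(c,(265,350*265//360+92)))
cv2.imwrite("pics/cmp.png",np.hstack(ims))
for k in ("10","11"):
    I,K,T=load(f"scene{k}.npz")
ims=[cv2.resize(load(f"scene{k}.npz")[0][225:260,230:270],None,fx=9,fy=9,interpolation=cv2.INTER_CUBIC) for k in ("10","11")]
cv2.imwrite("pics/cmp2.png",np.hstack(ims))
E
```

```text
(no output)
```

View pics/cmp.png

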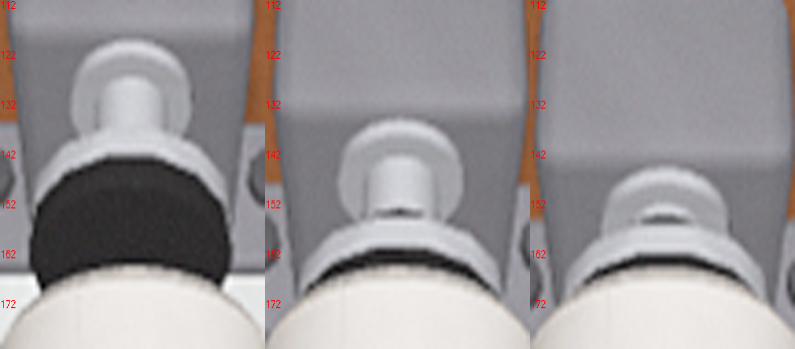

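View pics/cmp2.png

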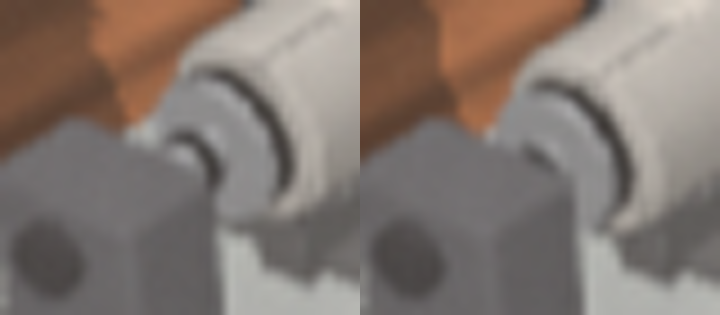

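```bash
python3 - <<'E'
from h import *
for k,a,b,e in (("9",118,143.5,165.5),("10",134,161.3,165.5),("11",143.5,162.7,165.5)):
    I,K,T=load(f"wrist{k}.npz")
    h=onz(K,T,316,a,.118)[1];p=onz(K,T,316,b,.121)[1];q=onz(K,T,316,e,.126)[1];print(k,h,p,q,"h-p",(h-p)*1e3,"p-q",(p-q)*1e3)
E
```

```text
9 0.1937111398061031 0.17346772731624788 0.15641405649116202 h-p 20.243412489855228 p-q 17.053670825085852
10 0.19383193507266405 0.1738895686490614 0.16810444917373035 h-p 19.942366423602643 p-q 5.785119475331058
11 0.19407844023154647 0.17977760446455676 0.17486022655089373 h-p 14.300835766989707 p-q 4.917377913663035
```

Emit:
jog_arm:
  moves:
    - {"hand": 1.0, "linear": [-0.0008, 0.0006, -0.0003], "rot": [0, 0, 0]}
    - {"hand": 1.0, "linear": [-0.0009, 0.0007, 0], "rot": [0, 0, 0]}
    - {"hand": 1.0, "linear": [0, 0, 0], "rot": [0, 0, 0]}
    - {"hand": 1.0, "linear": [0, 0, 0], "rot": [0, 0, 0]}
    - {"hand": 1.0, "linear": [0, 0, 0], "rot": [0, 0, 0]}

```text
time: 12.65
eef_pos: [0.5273, 0.1397, 0.0978]
ee_rot: [-0.679, 1.453, -0.63]
force: [-2.5, -10.4, 5.9]
width: 0.478
```

```bash
python3 snap.py 12; python3 - <<'E'
from h import *
from plant import bot
ims=[]
for k in ("9","11","12"):
    I,K,T=load(f"wrist{k}.npz")
    c=cv2.resize(I[112:182,280:352],None,fx=5,fy=5,interpolation=cv2.INTER_CUBIC)
    for r in range(0,350,50): cv2.putText(c,str(112+r//5),(0,r+8),0,.35,(0,0,255),1)
    ims.append(cv2.resize(c,(265,349)))
cv2.imwrite("pics/cmp3.png",np.hstack(ims))
E
```

```text
t 12.65 pos [0.5273 0.1397 0.0978] F [ -2.5 -10.4   5.9] Tq [-1.45  0.34  0.27] w 0.478 q [-0.08  0.11 -0.21  1.35  0.72  1.41]
[[ 0.028 -0.021  0.999]
 [-0.744  0.667  0.035]
 [-0.668 -0.745  0.003]]
TCP in trough frame [-0.18069277 12.76015679 -7.21138101]
```

View pics/cmp3.png

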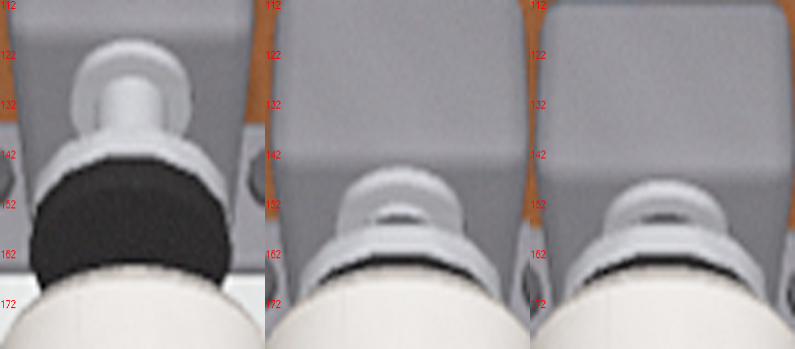

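View pics/scene12.png

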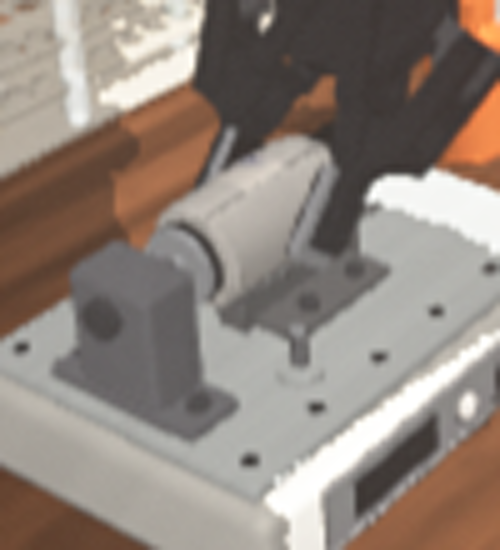

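View pics/side12.png

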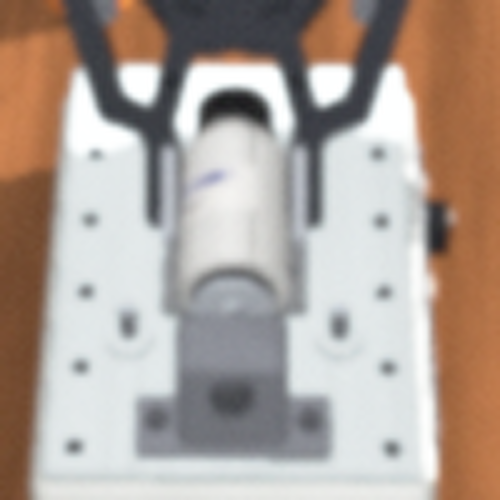

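View pics/wrist12.png

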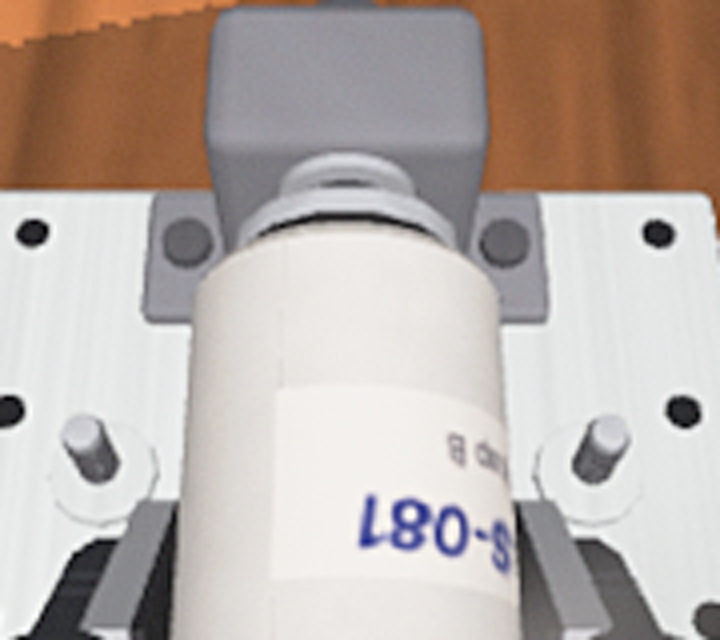

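```bash
python3 - <<'E'
from h import *
for k,a,b in (("9",118,143.5),("12",145.8,162.6)):
    I,K,T=load(f"wrist{k}.npz")
    h=onz(K,T,316,a,.118)[1];p=onz(K,T,316,b,.121)[1];print(k,(h-p)*1e3)
E
```

```text
9 20.243412489855228
12 12.707542049378407
```

Emit:
jog_arm:
  moves:
    - {"hand": 1.0, "linear": [0, 0, 0], "rot": [0, 0, 0]}
    - {"hand": 1.0, "linear": [0, 0, 0], "rot": [0, 0, 0]}
    - {"hand": 1.0, "linear": [0, 0, 0], "rot": [0, 0, 0]}
    - {"hand": 1.0, "linear": [0, 0, 0], "rot": [0, 0, 0]}
    - {"hand": 1.0, "linear": [0, 0, 0], "rot": [0, 0, 0]}
    - {"hand": 1.0, "linear": [0, 0, 0], "rot": [0, 0, 0]}

```text
time: 13.3
eef_pos: [0.5273, 0.1398, 0.0978]
ee_rot: [-0.679, 1.453, -0.63]
force: [-2.0, -11.1, 5.3]
width: 0.477
```

Emit:
jog_arm:
  moves:
    - {"hand": 1.0, "linear": [0.0011, -0.001, 0], "rot": [0, 0, 0]}
    - {"hand": 1.0, "linear": [0, 0, 0], "rot": [0, 0, 0]}
    - {"hand": 1.0, "linear": [0, 0, 0], "rot": [0, 0, 0]}
    - {"hand": 1.0, "linear": [0, 0, 0], "rot": [0, 0, 0]}

```text
time: 13.63
eef_pos: [0.5273, 0.1388, 0.0978]
ee_rot: [-0.679, 1.453, -0.629]
force: [-1.1, -6.9, 4.7]
width: 0.477
```

Emit:
jog_arm:
  moves:
    - {"hand": 1.0, "linear": [0, 0, 0], "rot": [0, 0, 0]}

```text
time: 13.72
eef_pos: [0.5274, 0.1388, 0.0978]
ee_rot: [-0.679, 1.453, -0.629]
force: [-1.2, -7.5, 4.0]
width: 0.476
```

Emit:
jog_arm:
  moves:
    - {"hand": 1.0, "linear": [0, 0, 0], "rot": [0, 0, 0]}

```text
time: 13.8
eef_pos: [0.5274, 0.1388, 0.0978]
ee_rot: [-0.679, 1.453, -0.629]
force: [-0.3, -7.1, 4.6]
width: 0.472
```

Emit:
jog_arm:
  moves:
    - {"hand": 1.0, "linear": [0, 0, 0], "rot": [0, 0, 0]}

```text
time: 13.88
eef_pos: [0.5273, 0.1388, 0.0978]
ee_rot: [-0.679, 1.453, -0.629]
force: [-0.3, -6.6, 3.9]
width: 0.478
```

```bash
python3 - <<'E'
from h import *
ims=[]
for k in ("9","12"):
    I,K,T=load(f"scene{k}.npz")
    c=cv2.resize(I[225:260,225:268],None,fx=9,fy=9,interpolation=cv2.INTER_CUBIC);ims.append(c)
cv2.imwrite("pics/cmp4.png",np.hstack(ims))
Y=R.from_rotvec([0,0,YAW])
for t in (0,6,8,10):
    for nm,x,z in (("top",0,16),("-xside",-16,0)):
        w=O+Y.apply([x*1e-3,(47+t)*1e-3,z*1e-3]);u=proj(K,T,w);print(t,nm,(u-[225,225])*9)
E
```

```text
0 top [258.88401671  72.48293583]
0 -xside [323.36443289 162.90927191]
6 top [238.29937487  85.78874731]
6 -xside [303.17277873 176.8029129 ]
8 top [231.37945356  90.26175049]
8 -xside [296.38491778 181.47356059]
10 top [224.43003417  94.75382108]
10 -xside [289.56809643 186.16413561]
```

View pics/cmp4.png

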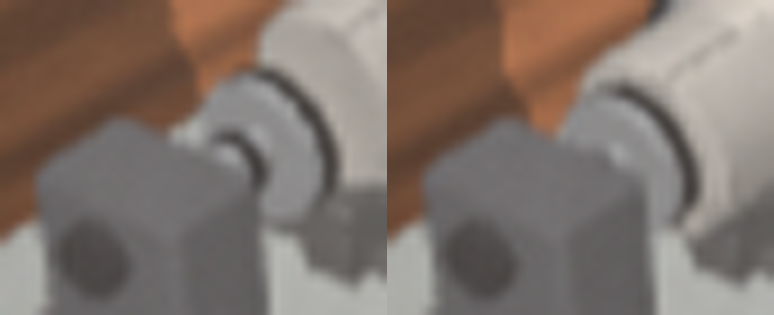

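Emit:
jog_arm:
  moves:
    - {"hand": 1.0, "linear": [-0.0004, 0.00035, 0], "rot": [0, 0, 0]}
    - {"hand": 1.0, "linear": [0, 0, 0], "rot": [0, 0, 0]}
    - {"hand": 1.0, "linear": [0, 0, 0], "rot": [0, 0, 0]}
    - {"hand": 1.0, "linear": [0, 0, 0], "rot": [0, 0, 0]}
    - {"hand": 1.0, "linear": [0, 0, 0], "rot": [0, 0, 0]}
    - {"hand": 1.0, "linear": [0, 0, 0], "rot": [0, 0, 0]}
    - {"hand": 1.0, "linear": [0, 0, 0], "rot": [0, 0, 0]}

```text
time: 14.47
eef_pos: [0.5274, 0.139, 0.0978]
ee_rot: [-0.679, 1.453, -0.629]
force: [-1.8, -10.4, 5.3]
width: 0.476
```

```bash
python3 snap.py 13; python3 - <<'E'
from h import *
I,K,T=load("wrist13.npz")
c=cv2.resize(I[112:182,280:352],None,fx=8,fy=8,interpolation=cv2.INTER_CUBIC)
for r in range(0,560,40): cv2.putText(c,str(112+r//8),(0,r+4),0,.4,(0,0,255),1)
cv2.imwrite("pics/w13c.png",c)
cv2.imwrite("pics/scene13f.png",load("scene13.npz")[0])
E
```

```text
t 14.47 pos [0.5274 0.139  0.0978] F [ -1.8 -10.4   5.3] Tq [-1.49  0.25  0.17] w 0.476 q [-0.09  0.11 -0.21  1.35  0.73  1.41]
[[ 0.028 -0.021  0.999]
 [-0.744  0.667  0.035]
 [-0.668 -0.744  0.003]]
TCP in trough frame [-0.19497429 12.01595047 -7.20869215]
```

View pics/w13c.png

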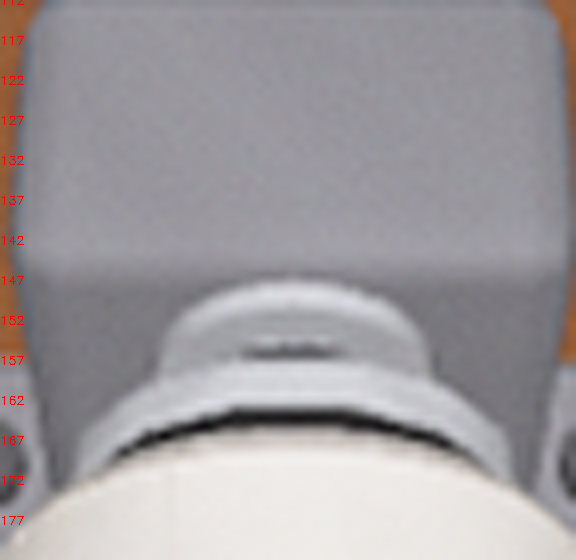

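View pics/scene13f.png

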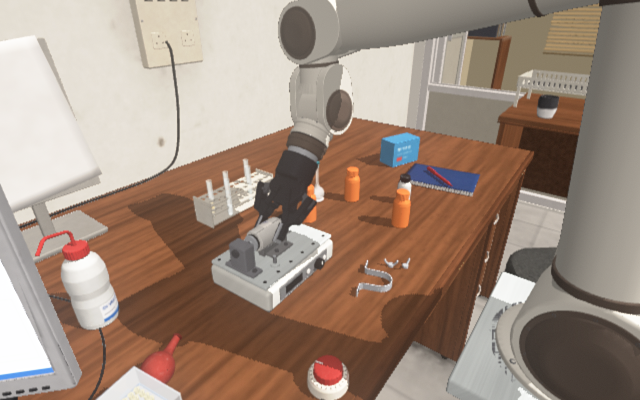

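```bash
python3 - <<'E'
from plant import bot,workorder
print(workorder.sign_off()); o=bot.get_obs();print(o["time"],o["force"],o["eef_pos"])
E
```

```text
the job is handed in; nothing more can be done
None
the job is handed in; nothing more can be done
```

The larger bottle is lying in the V trough with its base on the end pad. The arm is still gripping it and holding the push. I handed the job in at about 14.5 s of the 45 s allowed; no verdict came back.

**How it was done:** I picked the nearer white bottle with the black cap, which measured about 42–43 mm across against 39 mm for the other. I gripped it low and tilted it base-forward. I lowered it until the wrist force showed contact with the trough, then pushed it along the trough in small steps.

**Pad travel and force:** The last two estimates differ slightly, but both are inside the limits.

| Estimate | Result | Allowed |
|---|---|---|
| Pad travel from the wrist and scene cameras, just before handing in | about 7–7.5 mm | 5.5–10.5 mm |
| Pad force from a 1 mm back-and-forward test, which separates out trough friction of about ±1.7 N | about 8.4 N | 5–11.5 N |

- **Raw wrist reading:** it was 10.4 N along the push when I handed in, which still includes the friction.
- **Visual check:** the dark ring on the stem was at the housing's bush, and the travel never came near the end stop.

**Position in the trough:** In the wrist view the bottle was within about 0.5 mm of the pad's centre line sideways. The trough was pushing back with about 5 N upward, so it is seated. I did not measure the bottle's height on the pad or its tilt directly; the tool tilts put it within about 0.1° of level.

**Bystanders:** The smaller bottle and both orange bottles I could see clearly were where they started in the last picture. The flask and the third orange bottle were partly hidden by the gripper, but nothing in the pictures or forces suggests they were touched.

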